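# Fit and lock a jeweller's bench pin in its holder

## Robot

A 6-joint arm with a two-finger parallel gripper is mounted at the origin on the work surface. World frame = base frame: x ahead of the robot, y to its left, z up, the work surface at z = 0. Lengths are in m, angles in degrees, forces in N, time in s.
With the tool pointing down it reaches from about 0.35 to 0.875 m from the base axis. Payload 4.2 kg.
Tool frame: the origin (TCP) lies between the finger pads; the fingertips stand 14 mm ahead of it and the grasp point (between the pads) lies 5 mm behind it (r.tcp_to_tips is the distance from the TCP to the fingertips, in m); y points along the fingers, x is the direction in which the jaws open and shut, and the axes are right-handed (so a half turn about y gives the same grasp; the last joint's range is limited). The gripper opens to 87 mm and grips with 3 to 60 N. Pads are 19 mm wide; open, the fingers measure 117 mm over their backs; the gripper's body (75 mm by 190 mm) begins 51 mm behind the grasp point.
Start: joints at [-50.73, 22.042, 0.453, 0, -68.411, -14.817], TCP at [0.259, -0.569, 0.214] pointing down, gripper open.
Joint ranges: [-179.83, 179.83], [-69.29, 118.12], [-61.27, 80.66], [-181.25, 117.63], [-171.15, -9.14], [-177.46, 177.46]. Speed limits (degrees/s): [159.86, 159.86, 180, 180, 180, 180].

## Interface

Orientations are given as a 3x3 rotation matrix whose columns are the frame's x, y, z axes.
In Python, from station import sense, optics, ticket, r gives the robot as it stands.
- The arm moves only by the tool carry_out, never from a script. Its argument "steps" is a list that holds one entry, the list of rows, each a list of 6 numbers: the shift along the world's x, y, z in cm, then the turn, a rotation vector about the world's x, y, z in rad. A call has 1 to 20 rows; each row is the pose to reach, as a shift and turn from the pose commanded when the call began; what a row does not reach only later rows make up. A row lasts 1/8 s, in which the tool goes at most 62.5 mm and 10.7 degrees, less where a joint would pass 70% of its speed; a pose out of reach is approached as far as the arm can. A call with a gripper value outside its range is refused whole. "fingers" is the closure in counts, from 0 (fully open) to 255 (shut), set as the call begins (left out, the last holds). The fingers move at their own pace and stop on an object; the grip force is fixed at half the most. Time passes only in rows, so rows that repeat a pose let the fingers close. It gives the time, the measured TCP pose, the force and the opening at its end, in the units of the state.
- sense(): the state, without advancing time (a new reading comes with each control period).
- optics.capture(name): name is "scene" or "top" or "wrist"; returns a dict with "image" (480x640x3 uint8, red, green, blue), "fov_y" (degrees; the focal length in pixels is half the picture's height over the tangent of half this angle, whatever the lens; pixels are square), "cx", "cy" (the principal point, pixels), "k1" (the pictures are not rectified: a ray, as slopes to the right and down, at radius r is drawn at 1 + k1 r^2 times it, then the intrinsics apply), "rvec" (rotation vector, rad) and "tvec" (3), from world to camera coordinates, as OpenCV has them. Camera axes: x right, y down, z forward; pixel columns grow to the right and rows downward; lengths in m; the calibration is good to about 2 mm. A picture is of the moment at which its call begins. There is no depth.
- ticket.finish_job(): hands the job in, once; it reports no verdict.
The state is a dict: "time_s": time; "joints": joint angles; "joint_velocities": joint speeds; "effort": joint torques, N m; "tcp_pos": TCP position; "ee_rot": TCP orientation; "wrist_force": force on the tool from outside, world axes, zero at the start; "moment": the same for the moment, N m; "gripper_width": opening from 0.0 (shut) to 1.0 (fully open).
Only numpy, scipy, OpenCV 4.12 (cv2) and the standard library are available. Lean on these libraries where they do the work, as an engineer would, in place of code of your own. Each camera call takes 0.05 s, during which the arm holds its last target.

## Task

Fit the wooden bench pin in the steel holder on the bench. Pull the holder's sprung plunger up by its T-handle and twist it a quarter turn so that it drops into its rest notch and stays up by itself, slide the square end of the bench pin fully home into the slot, then bring the T-handle back out of its notch so that the plunger drops all the way down through the hole in the pin and locks it. Leave the other tools and things on the bench where they are.

Things in the scene. Friction and masses are not known exactly. Their poses are not given: they have to be found in the camera images.
- holder: Grey steel bench-pin holder bolted to the bench, its slot open roughly towards the robot. Origin: centre of its underside; x points the way a pin slides in, y left, z up. Block 75 mm long (x), 84 wide, flat top 74 mm above the bench; foot plate 105 x 124 x 10 mm. The plunger comes down through the top on the centre line, 7.5 mm in front of the origin (30 mm behind the slot's mouth).
- slot_mouth (a point): Centre of the slot's mouth, on the holder's front face; x points straight into the slot, y left, z up. The slot is 54 mm wide, 17 mm high (floor 45 mm, ceiling 62 mm above the bench) and 60 mm deep, where a solid stop ends it. Short steel lips flare out 9 mm in front of the mouth, opening it to about 63 mm by 26 mm.
- sleeve: Steel sleeve, 22 mm across, on a hex nut on the holder's top; fixed. Origin: on the plunger's axis, at the holder's top (74 mm up); rim 22 mm above that. x: line of the deep slot in which the handle's cross pin lies when down. y: line of the rest notch across the rim, 3 mm deep, at right angles. The notch catches the cross pin within about 8 degrees of square. It is screwed in at any angle.
- tee: Black T-handle of the plunger: round bar 12 mm thick, 44 mm long, on an 8 mm steel stem. Origin: middle of the bar; x along the bar (its cross pin is parallel), z up. Down: bar centre 120 mm above the bench, 24 mm above the sleeve's rim. It turns, either way, only when pulled up 14 mm or more; a quarter turn on, let down, it drops 3 mm into the rest notch and stays 11 mm up.
- plunger (a joint): How far the plunger is pulled up, m. 0: down, its 6 mm steel tip 9 mm below the slot's ceiling; 0.011: at rest in the notch, tip clear of the slot; 0.014: cross pin on the sleeve's rim; 0.0175: solid upper stop. About 0.008 if the tip stands on the pin's wood. Spring and weight pull down with 6 N when down, 14 N at the top. To let it down: lift it out of the notch, a quarter turn, lower.
- pin_centre (a point): Centre, half-way up, of the loose wooden bench pin: flat board 180 mm long (x), 52 wide (y), 15 thick, 0.1 kg, lying flat left or right of the holder. x points to its square end, 90 mm from here, roughly away from the robot; the other end is thinned with a V-cut. 10 mm hole through it, 60 mm from here towards the square end. Fully home: this point 30 mm outside the mouth.
- bench_block: Bystander: square steel block 66 x 66 x 20 mm lying on the bench, on the other side of the holder from the bench pin; origin at the centre of its underside.
- hammer: Bystander: hammer 230 mm long lying on the bench beyond the holder; origin at the middle of its length, on the bench.
- jar: Bystander: small closed glass jar 48 mm across, 55 mm high; origin at the centre of its underside.
- ring_clamp: Bystander: wooden ring clamp 128 x 24 x 20 mm lying on the bench; origin at the centre of its underside.
Things that resemble listed ones, but are neither listed nor needed, are in the scene too. Several things look just like the part that bears pin_centre: the one meant starts farthest from the robot's base. Of the things that look like the holder, the smaller one is meant.

How it is judged:
By the outcome, as a careful person would: the job done as asked, in the order asked, and still so for the second after the job is handed in, with the robot touching nothing.
It also fails if it takes over 72 s, if anything falls off the work surface, if the arm or the gripper's body presses on something with over 40 N, if the wrist force passes 120 N, or if a joint passes its speed limit or range.

## Working session

There is one attempt and no reset: what is moved stays moved. The work goes in short steps, Python scripts to look and compute and a tool call to move; the robot and the scene stay as the last step left them, time stands still between calls to the robot, and variables do not carry over. Pictures are saved under pics/ and viewed, and the job is handed in when it is done.

Besides the shell and the picture viewer there is one more tool, called after ">>>" in YAML: its name, and indented under it one key for each argument. carry_out: Moves the arm, as the interface text tells. Its arguments: {"type":"object","properties":{"steps":{"type":"array","items":{"type":"array","items":{"type":"array","items":{"type":"number"}}}},"fingers":{"type":"number"}},"required":["steps"]}

```bash
ls; mkdir -p pics; python3 - <<'E'
from station import sense, optics, ticket, r
import cv2,json
s=sense();print(s)
print([a for a in dir(r) if a[0]!='_'], r.tcp_to_tips)
for n in ["scene","top","wrist"]:
    c=optics.capture(n); print(n,{k:v for k,v in c.items() if k!='image'})
    cv2.imwrite(f'pics/{n}0.png',c['image'][:,:,::-1])
E
```

```text
pics
{'time_s': 0.0, 'joints': array([-5.07293252e+01,  2.20899170e+01,  3.79762340e-01, -2.72679373e-02,
       -6.84122801e+01, -1.48157344e+01]), 'joint_velocities': array([-0.00120419, -0.05795947,  0.03059551, -0.02808192,  0.00839289,
        0.06631013]), 'effort': array([-2.93784533e-04, -3.90661597e+01,  1.87407696e+01,  4.21976253e+00,
        1.09613483e-02, -1.86966099e-04]), 'tcp_pos': array([ 0.25847625, -0.5683607 ,  0.21287287]), 'ee_rot': array([[-4.13816556e-01, -1.01000093e-03, -9.10359730e-01],
       [ 9.10357683e-01,  1.93438953e-03, -4.13817771e-01],
       [ 2.17894667e-03, -9.99997619e-01,  1.18979696e-04]]), 'wrist_force': array([-0.43562743,  0.48304926, -0.85428532]), 'moment': array([-0.0572505 , -0.03828983, -0.00634514]), 'gripper_width': 0.9999930756383222}
['PlanningError', 'tcp_to_tips'] 0.014
scene {'fov_y': 45.28760553800552, 'cx': 316.8282977109358, 'cy': 248.37911557855205, 'k1': -0.1812231868161517, 'rvec': array([ 1.24249681,  2.38297145, -0.89015082]), 'tvec': array([ 0.36541958, -0.21236877,  1.49904311])}
top {'fov_y': 55.915462564897986, 'cx': 321.42562727845853, 'cy': 239.6804706163337, 'k1': -0.0684800741225556, 'rvec': array([ 2.15292683, -2.16860777,  0.13497681]), 'tvec': array([-0.05385728,  0.50654936,  1.21698127])}
wrist {'fov_y': 66.72845978351063, 'cx': 320.46559156111584, 'cy': 242.56215270088614, 'k1': -0.01434558881516095, 'rvec': array([-1.60742218, -2.49752552, -0.35757989]), 'tvec': array([ 0.62301017, -0.03377629,  0.39256188])}
```

View pics/scene0.png

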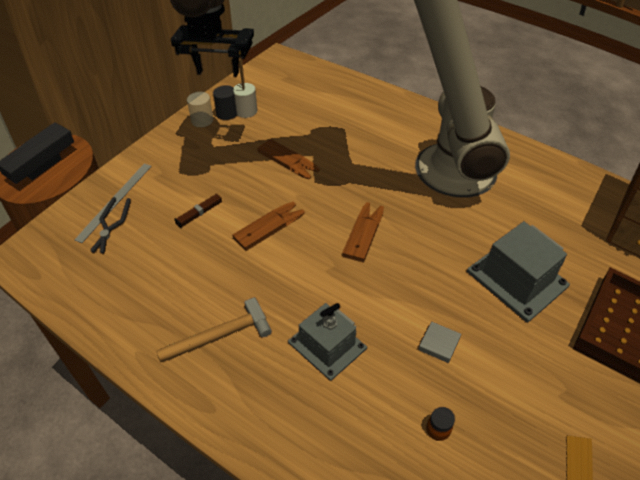

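View pics/top0.png

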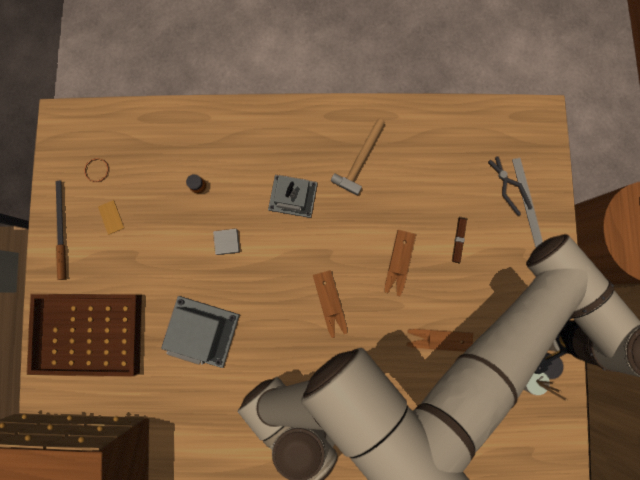

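View pics/wrist0.png

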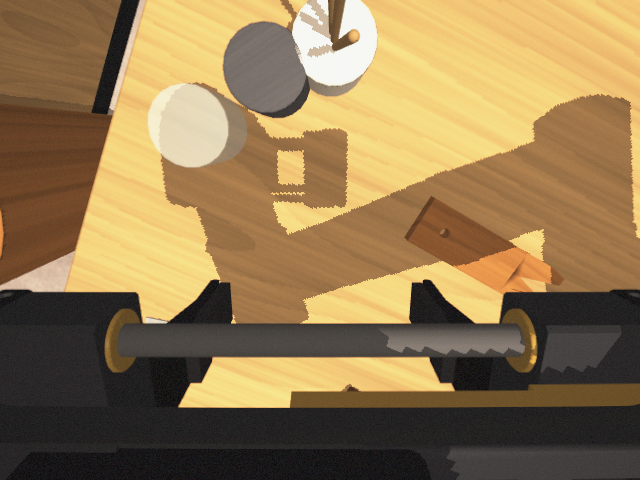

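```bash
cat > h.py <<'E'
import numpy as np, cv2
from station import sense, optics, ticket, r
def cap(n,save=None):
    c=optics.capture(n)
    f=240/np.tan(np.radians(c['fov_y']/2))
    c['K']=np.array([[f,0,c['cx']],[0,f,c['cy']],[0,0,1.]])
    c['R']=cv2.Rodrigues(c['rvec'])[0]
    c['D']=np.array([c['k1'],0,0,0.])
    c['bgr']=c['image'][:,:,::-1].copy()
    if save: cv2.imwrite('pics/%s.png'%save,c['bgr'])
    return c
def ray(c,uv):
    uv=np.atleast_2d(np.array(uv,float))
    p=cv2.undistortPoints(uv[:,None],c['K'],c['D'],None,None,None) [:,0]
    d=np.c_[p,np.ones(len(p))]@c['R']
    o=-c['R'].T@np.array(c['tvec']).ravel()
    return o,d
def plane(c,uv,z):
    o,d=ray(c,uv); t=(z-o[2])/d[:,2]
    return o+d*t[:,None]
def proj(c,P):
    return cv2.projectPoints(np.atleast_2d(np.array(P,float)),np.array(c['rvec'],float),np.array(c['tvec'],float),c['K'],c['D'])[0][:,0]
def crop(c,x0,y0,x1,y1,s,name):
    cv2.imwrite('pics/%s.png'%name,cv2.resize(c['bgr'][y0:y1,x0:x1],None,fx=s,fy=s,interpolation=cv2.INTER_CUBIC))
def tri(c1,u1,c2,u2):
    o1,d1=ray(c1,u1);o2,d2=ray(c2,u2);d1=d1[0]/np.linalg.norm(d1[0]);d2=d2[0]/np.linalg.norm(d2[0])
    A=np.c_[d1,-d2];t=np.linalg.lstsq(A,o2-o1,rcond=None)[0]
    a=o1+t[0]*d1;b=o2+t[1]*d2
    return (a+b)/2,np.linalg.norm(a-b)
E
python3 - <<'E'
from h import *
t=cap('top');s=cap('scene')
for n,c,uv in [('t',t,[(400,262),(330,302),(440,340)]),('s',s,[(265,228),(362,235),(290,160)])]:
    P=plane(c,uv,0.015); print(n,P.round(3),np.hypot(P[:,0],P[:,1]).round(3))
crop(t,250,160,450,310,4,'t1')
crop(s,220,180,400,390,3.5,'s1') if False else crop(s,220,190,400,325,4.4,'s1')
crop(s,270,280,390,380,6,'s2')
E
```

```text
t [[ 0.444 -0.276  0.015]
 [ 0.335 -0.08   0.015]
 [ 0.228 -0.381  0.015]] [0.523 0.345 0.444]
s [[ 0.464 -0.268  0.015]
 [ 0.354 -0.07   0.015]
 [ 0.237 -0.366  0.015]] [0.536 0.361 0.436]
```

View pics/t1.png

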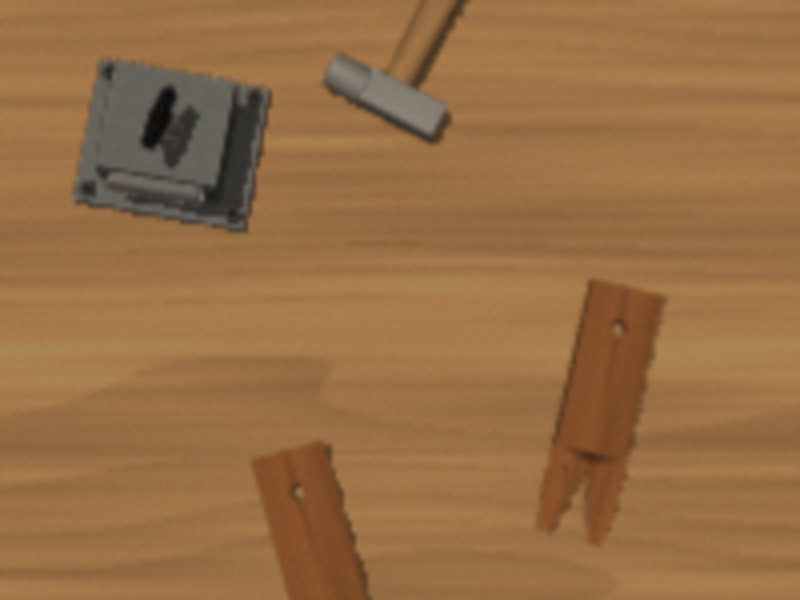

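View pics/s2.png

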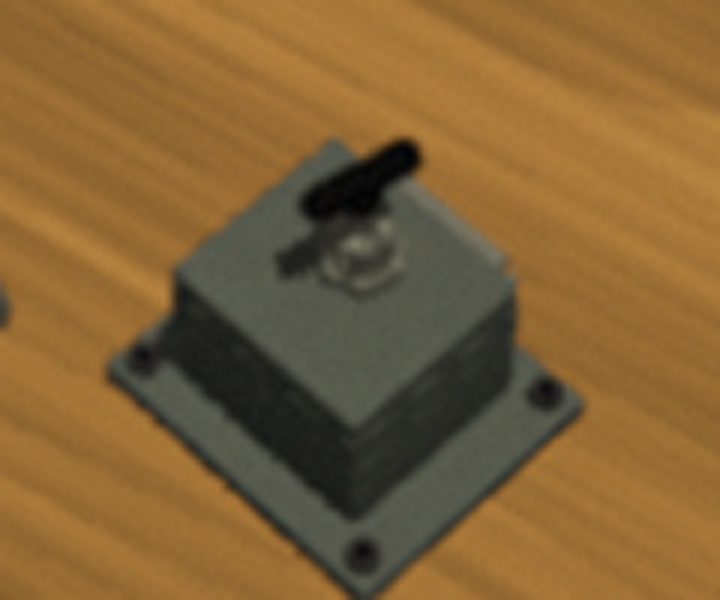

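View pics/s1.png

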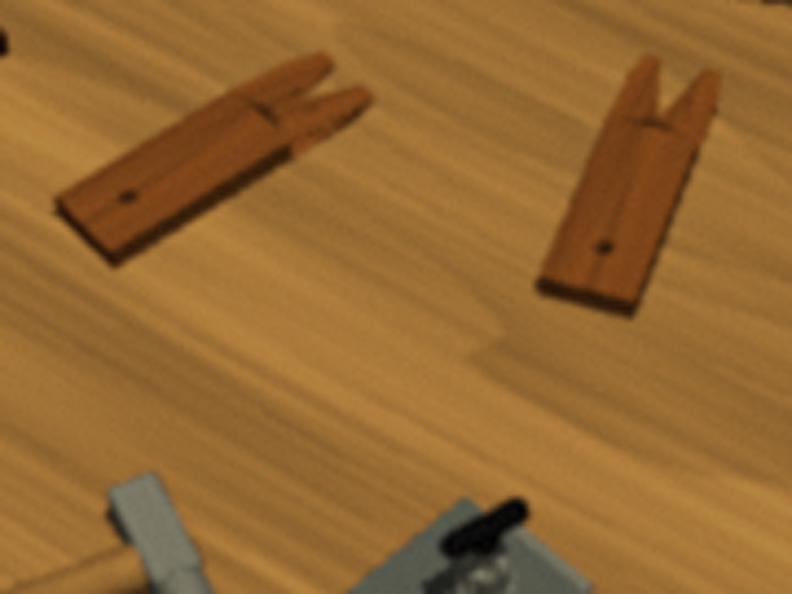

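```bash
python3 - <<'E'
from h import *
t=cap('top');s=cap('scene')
def comp(c,mask,near):
    n,l,st,ce=cv2.connectedComponentsWithStats(mask.astype(np.uint8))
    k=l[near[1],near[0]]; 
    if k==0: print('nolabel');return None
    return (l==k).astype(np.uint8)
def quad(m):
    cs=max(cv2.findContours(m,cv2.RETR_EXTERNAL,cv2.CHAIN_APPROX_NONE)[0],key=cv2.contourArea)
    return cs
hs=cv2.cvtColor(t['bgr'],cv2.COLOR_BGR2HSV)
m=(hs[...,1]<70); m[:, :250]=0; m=comp(t,m,(282,190))
cs=quad(m); rc=cv2.minAreaRect(cs); print('top foot rect px',rc)
a=cv2.approxPolyDP(cs,4,True)[:,0]; print(a.tolist())
P=plane(t,cv2.boxPoints(rc),0.008);print(P.round(3).tolist())
print([np.linalg.norm(P[i]-P[i-1]).round(3) for i in range(4)],P.mean(0).round(3))
# foot corners in scene from crop s2 (/6 +270,280)
uv=[(108/6+270,372/6+280),(362/6+270,600/6+280),(584/6+270,404/6+280)]
Q=plane(s,uv,0.010);print('scene foot',Q.round(3).tolist(),[np.linalg.norm(Q[i]-Q[i-1]).round(3) for i in (1,2)],((Q[0]+Q[2])/2).round(3))
# tee black
def tee(c,box):
    x0,y0,x1,y1=box
    g=c['bgr'].max(2);m=np.zeros(g.shape,np.uint8);m[y0:y1,x0:x1]=(g[y0:y1,x0:x1]<35)
    return m
for n,c,b in [('t',t,(280,175,300,205)),('s',s,(318,302,342,318))]:
    m=tee(c,b); mm=cv2.moments(m,True);cx,cy=mm['m10']/mm['m00'],mm['m01']/mm['m00']
    pts=np.argwhere(m)[:,::-1]; 
    w,v=np.linalg.eigh(np.cov(pts.T)); d=v[:,1]; pr=(pts-[cx,cy])@d
    e=[np.array([cx,cy])+d*x for x in (pr.min(),pr.max())]
    P=plane(c,[(cx,cy)]+e,0.120); print(n,cx,cy,mm['m00'],P.round(3).tolist(), np.degrees(np.arctan2(*(P[2]-P[1])[[1,0]])))
# pin in top
hs=cv2.cvtColor(t['bgr'],cv2.COLOR_BGR2HSV)
print(hs[262,400],hs[262,370],t['bgr'][262,400],t['bgr'][262,370])
E
```

```text
top foot rect px ((292.343994140625, 195.60801696777344), (43.111392974853516, 36.49263381958008), 10.30484676361084)
[[275, 176], [268, 209], [309, 217], [316, 183]]
[[0.596, 0.094, 0.008], [0.7, 0.076, 0.008], [0.676, -0.046, 0.008], [0.573, -0.027, 0.008]]
[np.float64(0.122), np.float64(0.106), np.float64(0.124), np.float64(0.106)] [0.636 0.024 0.008]
scene foot [[0.678, -0.04, 0.01], [0.7, 0.078, 0.01], [0.598, 0.098, 0.01]] [np.float64(0.12), np.float64(0.104)] [0.638 0.029 0.01 ]
t 289.42857142857144 189.25 56.0 [[0.628, 0.025, 0.12], [0.647, 0.017, 0.12], [0.61, 0.032, 0.12]] 157.9074799067414
s 329.368 310.696 125.0 [[0.631, 0.028, 0.12], [0.61, 0.035, 0.12], [0.648, 0.021, 0.12]] -20.17717217266568
[ 13 175 127] [ 15 142 149] [ 40  77 127] [ 66 107 149]
```

```bash
python3 - <<'E'
from h import *
w=cap('wrist');S=sense()
o=-w['R'].T@w['tvec']; T=S['ee_rot']
print('cam pos',o,'in tool',T.T@(o-S['tcp_pos']),'cam axes in tool\n',(T.T@w['R'].T).round(3))
# pin pose in top & scene: threshold
t=cap('top');s=cap('scene')
for n,c,near in [('t',t,(400,262)),('s',s,(262,228))]:
    h=cv2.cvtColor(c['bgr'],cv2.COLOR_BGR2HSV)
    m=((h[...,1]>155)).astype(np.uint8) if n=='t' else (h[...,1]>165).astype(np.uint8)
    m=cv2.morphologyEx(m,cv2.MORPH_OPEN,np.ones((2,2)))
    k,l=cv2.connectedComponents(m); m=(l==l[near[1],near[0]]).astype(np.uint8)
    cs=max(cv2.findContours(m,0,cv2.CHAIN_APPROX_NONE)[0],key=cv2.contourArea)
    rc=cv2.minAreaRect(cs); P=plane(c,cv2.boxPoints(rc),0.010)
    print(n,m.sum(),rc,P.round(3).tolist(),P.mean(0).round(3),[np.linalg.norm(P[i]-P[i-1]).round(3) for i in range(4)])
E
```

```text
cam pos [ 0.18874496 -0.6000546   0.38531005] in tool [ 0.00059301 -0.17153985  0.07661823] cam axes in tool
 [[ 1.     0.     0.001]
 [-0.001 -0.279  0.96 ]
 [ 0.001 -0.96  -0.279]]
t 1132 ((400.3890686035156, 263.58843994140625), (19.281034469604492, 64.2701187133789), 12.804266929626465) [[0.359, -0.23, 0.01], [0.534, -0.274, 0.01], [0.522, -0.327, 0.01], [0.347, -0.282, 0.01]] [ 0.44  -0.278  0.01 ] [np.float64(0.054), np.float64(0.181), np.float64(0.054), np.float64(0.181)]
s 205932 ((319.5, 239.5), (479.0, 639.0), 90.0) [[0.051, -2.147, 0.01], [-1.517, 0.199, 0.01], [0.563, 0.671, 0.01], [1.235, -0.294, 0.01]] [ 0.083 -0.393  0.01 ] [np.float64(2.199), np.float64(2.822), np.float64(2.132), np.float64(1.176)]
```

>>> carry_out:
  steps:
    - [[10,14,3.6,0,0,-0.18],[20,28,3.6,0,0,-0.36],[30,42,3.6,0,0,-0.54],[41,58,3.6,0,0,-0.79],[41,58,3.6,0,0,-0.79],[41,58,3.6,0,0,-0.79],[41,58,3.6,0,0,-0.79],[41,58,3.6,0,0,-0.79],[41,58,3.6,0,0,-0.79],[41,58,3.6,0,0,-0.79],[41,58,3.6,0,0,-0.79],[41,58,3.6,0,0,-0.79],[41,58,3.6,0,0,-0.79],[41,58,3.6,0,0,-0.79],[41,58,3.6,0,0,-0.79],[41,58,3.6,0,0,-0.79]]
  fingers: 90

```text
time_s: 2.5
tcp_pos: [0.6684, 0.01, 0.2505]
ee_rot: [[0.357, 0.001, -0.934], [0.934, 0.0, 0.357], [0.0, -1.0, -0.001]]
wrist_force: [0.0, 0.2, 0.8]
gripper_width: 0.647
```

```bash
python3 - <<'E'
from h import *
w=cap('wrist','w1');print(sense()['joints'])
E
```

```text
[ 1.47008507e+01  2.52204096e+01  1.06459647e+01 -3.36812217e-04
 -7.53919344e+01 -1.25580521e+02]
```

View pics/w1.png

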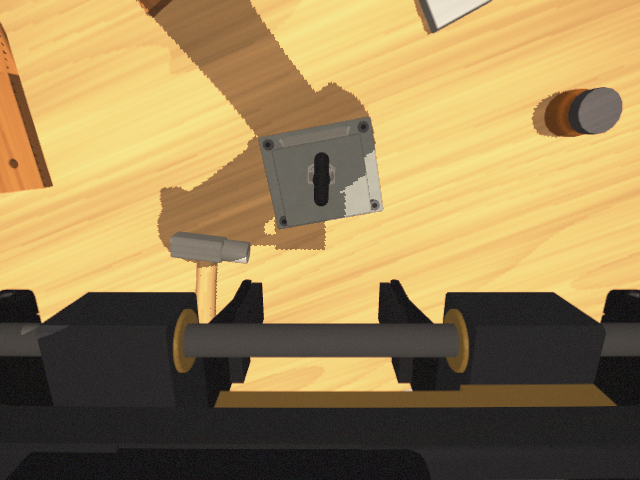

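```bash
python3 - <<'E'
from h import *
w=cap('wrist')
crop(w,250,105,400,235,5,'w1c')
g=w['bgr'].max(2);m=np.zeros(g.shape,np.uint8);m[140:220,295:345]=g[140:220,295:345]<32
pts=np.argwhere(m)[:,::-1];c=pts.mean(0);W,v=np.linalg.eigh(np.cov(pts.T));d=v[:,1];pr=(pts-c)@d
print(m.sum(),c,pr.min(),pr.max())
e=[c+d*pr.min(),c+d*pr.max()];P=plane(w,[(e[0]+e[1])/2]+e,0.120);print(P.round(4).tolist(),np.linalg.norm(P[2]-P[1]),np.degrees(np.arctan2(*(P[1]-P[2])[[1,0]])))
# foot corners
hs=cv2.cvtColor(w['bgr'],cv2.COLOR_BGR2HSV);k=hs[...,1]<60
k[:100]=0;k[260:]=0;k[:,:255]=0;k[:,400:]=0
cs=max(cv2.findContours(k.astype(np.uint8),0,cv2.CHAIN_APPROX_NONE)[0],key=cv2.contourArea);rc=cv2.minAreaRect(cs);b=cv2.boxPoints(rc)
Q=plane(w,b,0.01);print(b.round(1).tolist(),Q.round(4).tolist(),[np.linalg.norm(Q[i]-Q[i-1]).round(4) for i in range(4)],Q.mean(0).round(4))
for i in range(4): print(np.degrees(np.arctan2(*(Q[i]-Q[i-1])[[1,0]])).round(1))
# expected fingertip px as check
S=sense();print('tips px',proj(w,[S['tcp_pos']+S['ee_rot']@np.array([x,0.014,0]) for x in (-.028,0,.028)]).round(1).tolist())
E
```

```text
352 [320.23011364 180.62215909] -27.618916562931553 24.384615094630462
[[0.6276, 0.0262, 0.12], [0.6082, 0.0335, 0.12], [0.6479, 0.0186, 0.12]] 0.04240115820107903 159.38664165123998
[[257.8999938964844, 137.0], [369.0, 116.4000015258789], [386.20001220703125, 209.3000030517578], [275.1000061035156, 229.89999389648438]] [[0.5725, -0.0253, 0.01], [0.5954, 0.0945, 0.01], [0.6981, 0.0805, 0.01], [0.6752, -0.0481, 0.01]] [np.float64(0.1052), np.float64(0.122), np.float64(0.1037), np.float64(0.1306)] [0.6353 0.0254 0.01  ]
167.5
79.2
-7.8
-100.1
tips px [[268.8, 283.2], [319.9, 283.2], [371.0, 283.2]]
```

View pics/w1c.png

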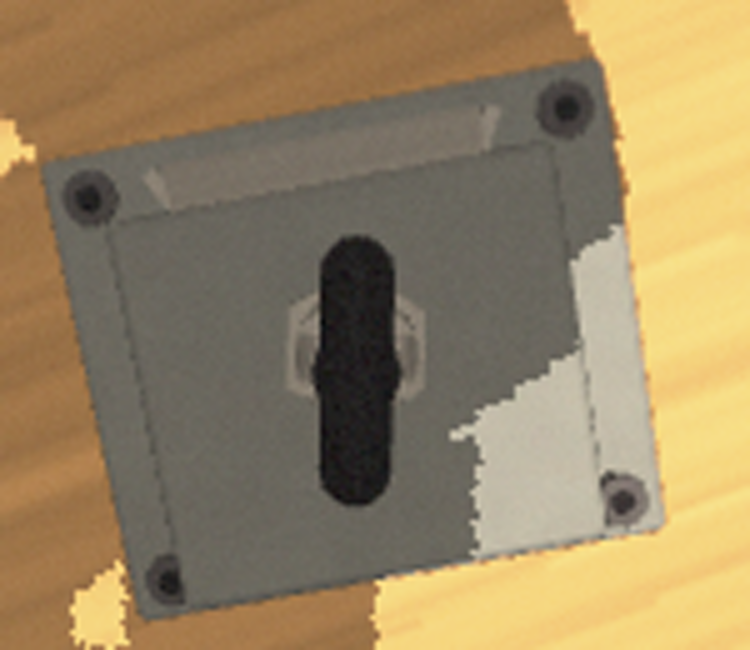

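>>> carry_out:
  steps:
    - [[-4,1.7,0,0,0,0],[-4,1.7,-4,0,0,0],[-4,1.7,-8,0,0,0],[-4,1.7,-11,0,0,0],[-4,1.7,-13.5,0,0,0],[-4,1.7,-13.5,0,0,0],[-4,1.7,-13.5,0,0,0]]

```text
time_s: 3.48
tcp_pos: [0.6296, 0.028, 0.1163]
ee_rot: [[0.355, 0.002, -0.935], [0.935, 0.0, 0.355], [0.001, -1.0, -0.002]]
wrist_force: [-0.1, 0.5, 1.1]
gripper_width: 0.65
```

```bash
python3 - <<'E'
from h import *
w=cap('wrist','w2');s=cap('scene');crop(s,260,220,400,360,4.2,'s3')
E
```

```text
(no output)
```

View pics/w2.png

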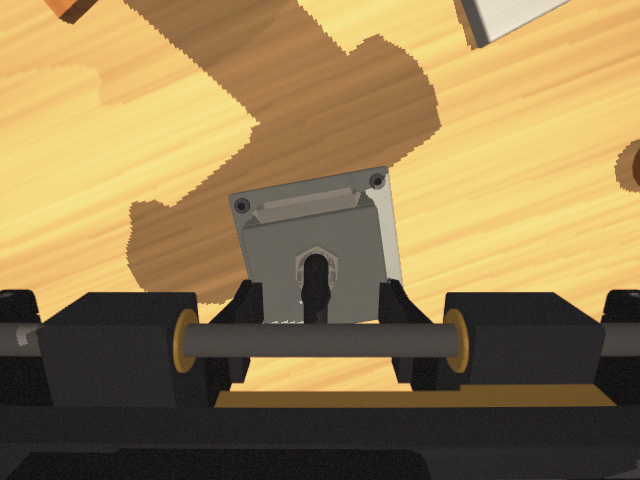

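View pics/s3.png

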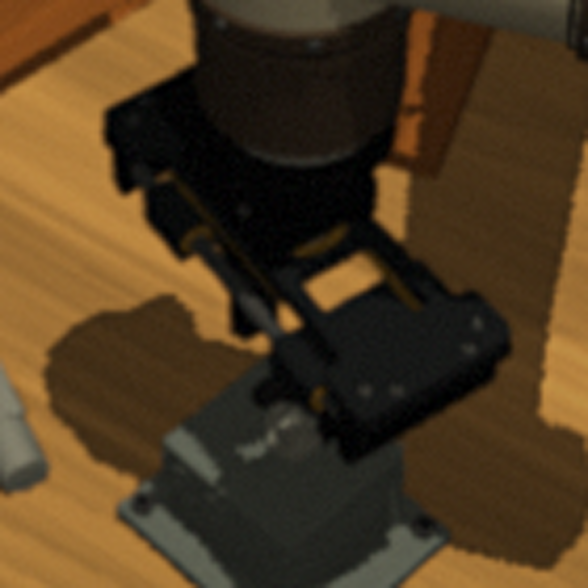

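>>> carry_out:
  steps:
    - [[-0.07,-0.2,0,0,0,0],[-0.07,-0.2,0,0,0,0]]

```text
time_s: 3.82
tcp_pos: [0.6282, 0.026, 0.1156]
ee_rot: [[0.355, 0.001, -0.935], [0.935, 0.0, 0.355], [0.001, -1.0, -0.001]]
wrist_force: [0.7, -0.0, 0.0]
gripper_width: 0.653
```

>>> carry_out:
  steps:
    - [[0,0,0,0,0,0],[0,0,0,0,0,0],[0,0,0,0,0,0],[0,0,0,0,0,0],[0,0,0,0,0,0],[0,0,0,0,0,0]]
  fingers: 255

```text
time_s: 4.58
tcp_pos: [0.6281, 0.0259, 0.1153]
ee_rot: [[0.355, 0.0, -0.935], [0.935, -0.0, 0.355], [-0.0, -1.0, -0.0]]
wrist_force: [-2.2, 0.3, 7.2]
gripper_width: 0.063
```

```bash
python3 - <<'E'
from h import *
w=cap('wrist','w3');crop(w,200,150,440,330,3.3,'w3c');S=sense();print(S['gripper_width'],S['tcp_pos'],S['wrist_force'])
E
```

```text
0.03936676243622886 [0.62852332 0.025799   0.11666901] [-4.8229565   1.29128172 12.64128377]
```

View pics/w3c.png

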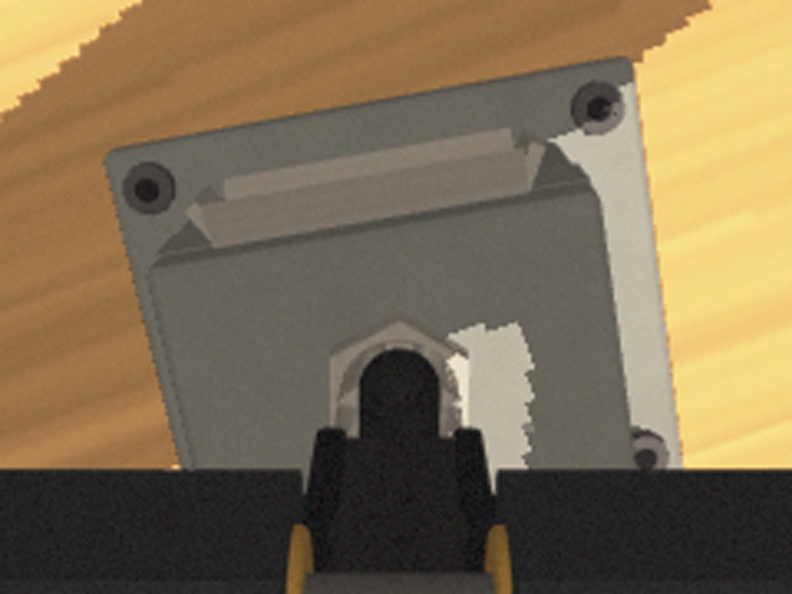

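```bash
python3 - <<'E'
from h import *
w=cap('wrist','w4');crop(w,200,150,440,330,3.3,'w4c');S=sense();print(S['gripper_width'],S['tcp_pos'],S['wrist_force'])
s=cap('scene');crop(s,270,270,380,350,6,'s4');S=sense();print(S['gripper_width'],S['tcp_pos'],S['wrist_force'])
E
```

```text
0.028832361457200955 [0.62868127 0.0258475  0.11728894] [-3.0283723   0.02227849  8.32490835]
0.015849306307374356 [0.62879227 0.02585497 0.11742729] [-1.73567347 -0.60547032  8.85086843]
```

View pics/w4c.png

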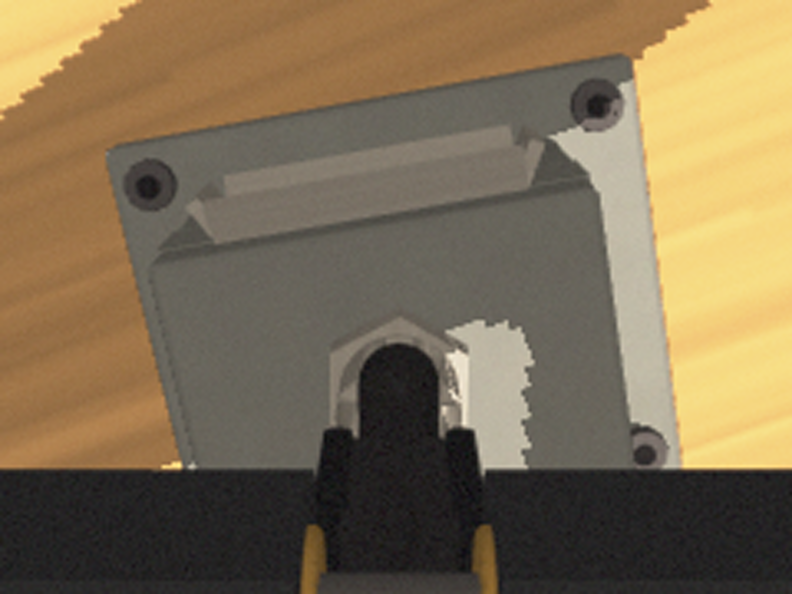

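View pics/s4.png

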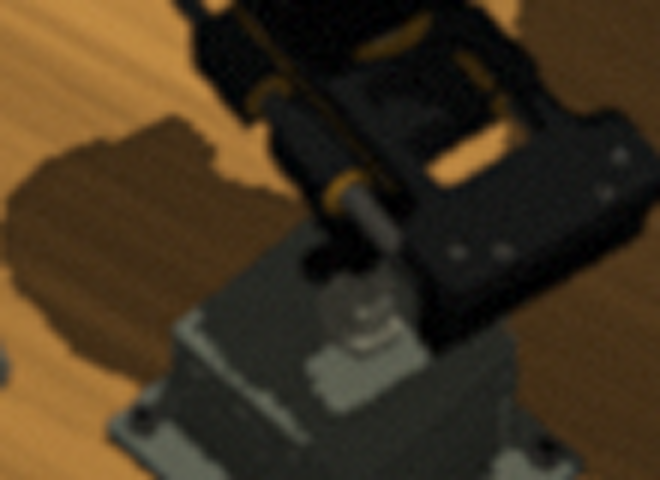

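```bash
python3 - <<'E'
from h import *
s=cap('scene'); S=sense(); print(S['gripper_width'],S['tcp_pos'],S['wrist_force'])
im=cv2.imread('pics/scene0.png')
T=np.array([[-4.138e-01,-1.0e-3,-.91036],[.91036,1.93e-3,-.4138],[2.18e-3,-1,0]]);p=np.array([.2585,-.5684,.2129])
big=cv2.resize(im[10:110,150:280],None,fx=6,fy=6,interpolation=cv2.INTER_CUBIC)
for x in (-.0435,0,.0435):
  for y,col in ((.014,(0,0,255)),(0,(0,255,0)),(-.014,(255,0,0))):
    for z in (-.0095,.0095):
      u=proj(s,p+T@np.array([x,y,z]))[0]; cv2.circle(big,tuple(int(v) for v in ((u-[150,10])*6+3)),3,col,-1)
cv2.imwrite('pics/f0.png',big)
E
```

```text
0.011775314327067282 [0.62886388 0.02584442 0.117501  ] [-3.0358808  -0.77211185  8.39688522]
```

View pics/f0.png

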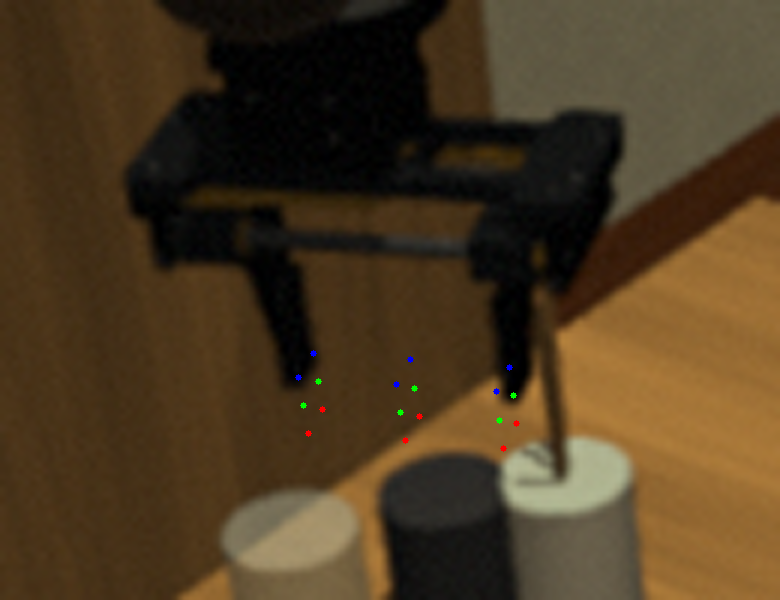

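>>> carry_out:
  steps:
    - [[0,0,0.2,0,0,0],[0,0,0.2,0,0,0],[0,0,0.2,0,0,0],[0,0,-0.8,0,0,0],[0,0,-1.8,0,0,0],[0,0,-1.8,0,0,0]]
  fingers: 150

```text
time_s: 5.52
tcp_pos: [0.627, 0.0259, 0.0951]
ee_rot: [[0.355, -0.003, -0.935], [0.935, -0.001, 0.355], [-0.002, -1.0, 0.003]]
wrist_force: [0.8, -0.7, -0.3]
gripper_width: 0.408
```

>>> carry_out:
  steps:
    - [[0,0,0,0,0,0],[0,0,0,0,0,0],[0,0,0,0,0,0],[0,0,0,0,0,0],[0,0,0,0,0,0]]
  fingers: 255

```text
time_s: 6.15
tcp_pos: [0.6282, 0.026, 0.0973]
ee_rot: [[0.355, 0.0, -0.935], [0.935, -0.0, 0.355], [0.0, -1.0, -0.0]]
wrist_force: [0.1, 0.5, 0.7]
gripper_width: 0.127
```

```bash
python3 - <<'E'
from h import *
w=cap('wrist','w5');crop(w,200,150,440,330,3.3,'w5c');S=sense();print(S['gripper_width'],S['tcp_pos'],S['wrist_force'])
E
```

```text
0.12806738001672482 [0.62810991 0.02595085 0.09725672] [-0.86117537 -1.90105694  1.60979224]
```

View pics/w5c.png

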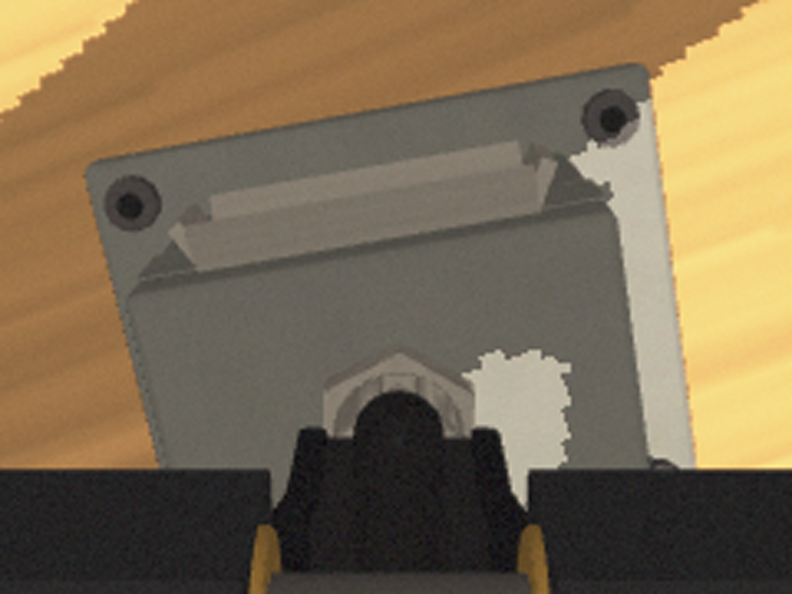

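>>> carry_out:
  steps:
    - [[0,0,0.6,0,0,0],[0,0,1.2,0,0,0],[0,0,1.7,0,0,0],[0,0,1.7,0,0,0],[0,0,1.7,0,0,0]]

```text
time_s: 6.82
tcp_pos: [0.6278, 0.026, 0.1127]
ee_rot: [[0.356, -0.001, -0.935], [0.935, 0.0, 0.356], [-0.0, -1.0, 0.001]]
wrist_force: [4.4, -2.2, -11.5]
gripper_width: 0.124
```

>>> carry_out:
  steps:
    - [[0,0,0.05,0,0,0.16],[0,0,0.05,0,0,0.32],[0,0,0.05,0,0,0.48],[0,0,0.05,0,0,0.64],[0,0,0.05,0,0,0.8],[0,0,0.05,0,0,0.96],[0,0,0.05,0,0,1.12],[0,0,0.05,0,0,1.28],[0,0,0.05,0,0,1.44],[0,0,0.05,0,0,1.57],[0,0,0.05,0,0,1.57],[0,0,0.05,0,0,1.57]]

```text
time_s: 8.32
tcp_pos: [0.6279, 0.0256, 0.1132]
ee_rot: [[-0.934, -0.001, -0.356], [0.356, -0.0, -0.934], [0.001, -1.0, 0.001]]
wrist_force: [5.7, -3.2, -12.6]
gripper_width: 0.123
```

```bash
python3 - <<'E'
from h import *
S=sense();print(S['gripper_width'],S['tcp_pos'],S['wrist_force'],S['moment'],S['joints'])
w=cap('wrist','w6');crop(w,200,150,440,330,3.3,'w6c')
E
```

```text
0.1229057494061556 [0.62794806 0.02561287 0.11318564] [  5.69191931  -3.17759104 -12.62196728] [-0.9217499  -1.64230573  0.00731229] [ 1.70711196e+01  2.71579096e+01 -6.70027864e+00  1.20588683e-02
 -5.62026835e+01 -3.79619283e+01]
```

View pics/w6c.png

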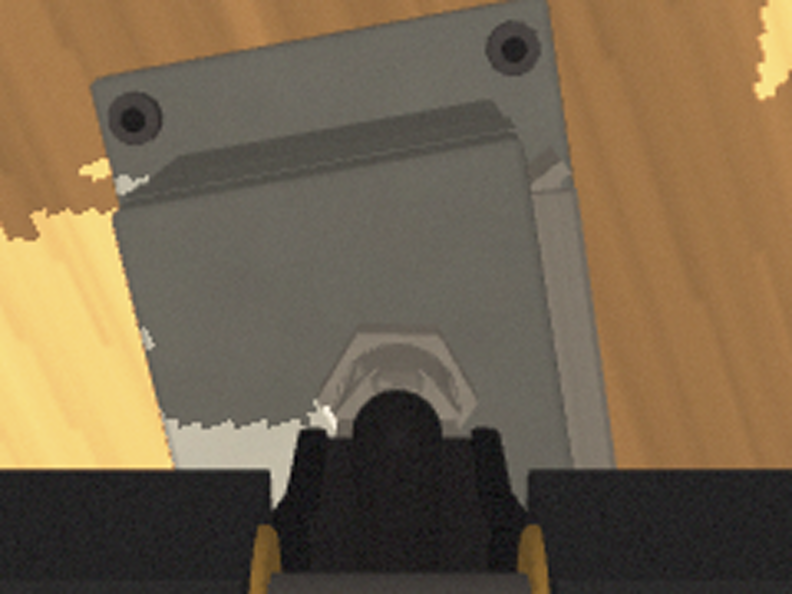

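>>> carry_out:
  steps:
    - [[0,0,-0.3,0,0,0],[0,0,-0.6,0,0,0],[0,0,-0.8,0,0,0],[0,0,-0.8,0,0,0]]

```text
time_s: 8.88
tcp_pos: [0.6282, 0.0257, 0.108]
ee_rot: [[-0.935, 0.001, -0.356], [0.356, -0.001, -0.935], [-0.001, -1.0, 0.0]]
wrist_force: [0.6, -3.9, 0.6]
gripper_width: 0.129
```

>>> carry_out:
  steps:
    - [[0,0,0,0,0,0],[0,0,0,0,0,0],[0,0,0,0,0,0],[0,0,2,0,0,0],[0,0,6,0,0,0],[0,0,10,0,0,0],[-5,-8,10,0,0,-0.2],[-8,-14,10,0,0,-0.4],[-12,-20,10,0,0,-0.6]]
  fingers: 110

```text
time_s: 10.0
tcp_pos: [0.5313, -0.136, 0.2066]
ee_rot: [[-0.596, 0.001, -0.803], [0.803, 0.0, -0.596], [-0.0, -1.0, -0.001]]
wrist_force: [0.2, -1.2, 0.2]
gripper_width: 0.569
```

```bash
python3 - <<'E'
from h import *
w=cap('wrist','w7');s=cap('scene');crop(s,270,280,390,380,6,'s5');t=cap('top');crop(t,260,165,330,225,9,'t5')
E
```

```text
(no output)
```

View pics/s5.png

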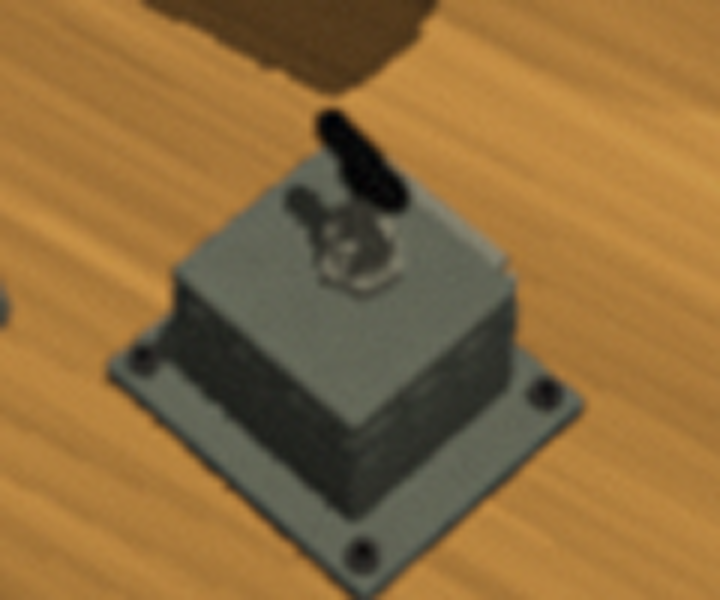

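View pics/t5.png

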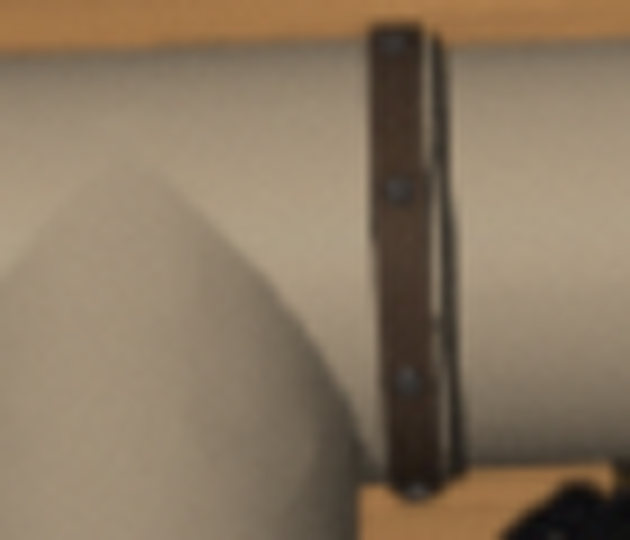

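View pics/w7.png

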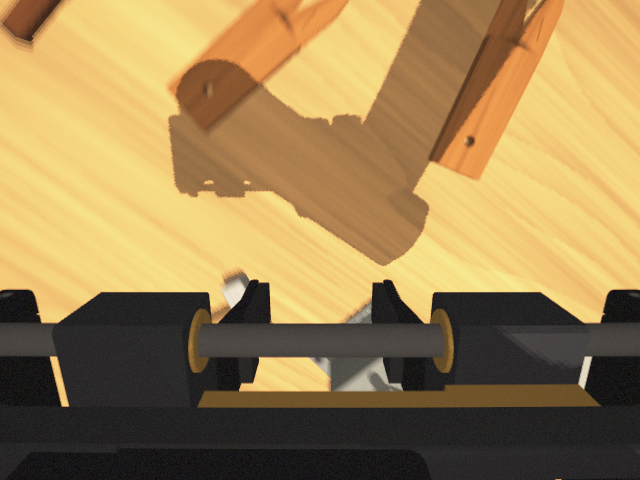

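>>> carry_out:
  steps:
    - [[-1,-5,-0.6,0,0,-0.18],[-2,-10,-1.2,0,0,-0.36],[-3,-15.4,-1.6,0,0,-0.54],[-3,-15.4,-1.6,0,0,-0.72],[-3,-15.4,-1.6,0,0,-0.886],[-3,-15.4,-1.6,0,0,-0.886],[-3,-15.4,-1.6,0,0,-0.886]]
  fingers: 40

```text
time_s: 11.02
tcp_pos: [0.5028, -0.2884, 0.1904]
ee_rot: [[0.236, 0.0, -0.972], [0.972, 0.0, 0.236], [0.0, -1.0, -0.0]]
wrist_force: [0.3, 0.0, -0.9]
gripper_width: 0.842
```

```bash
python3 - <<'E'
from h import *
w=cap('wrist','w8');t=cap('top','t8');crop(t,260,165,420,305,5,'t8c');print(sense()['tcp_pos'],sense()['joints'])
E
```

```text
[ 0.50264053 -0.28852526  0.19043379] [-1.38530212e+01  1.86513039e+01 -8.17139452e+00 -3.11538244e-03
 -6.31719140e+01 -8.98526825e+01]
```

View pics/w8.png

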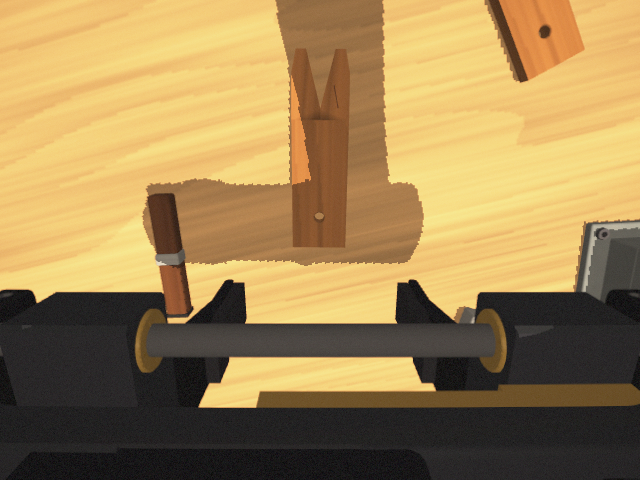

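View pics/t8c.png

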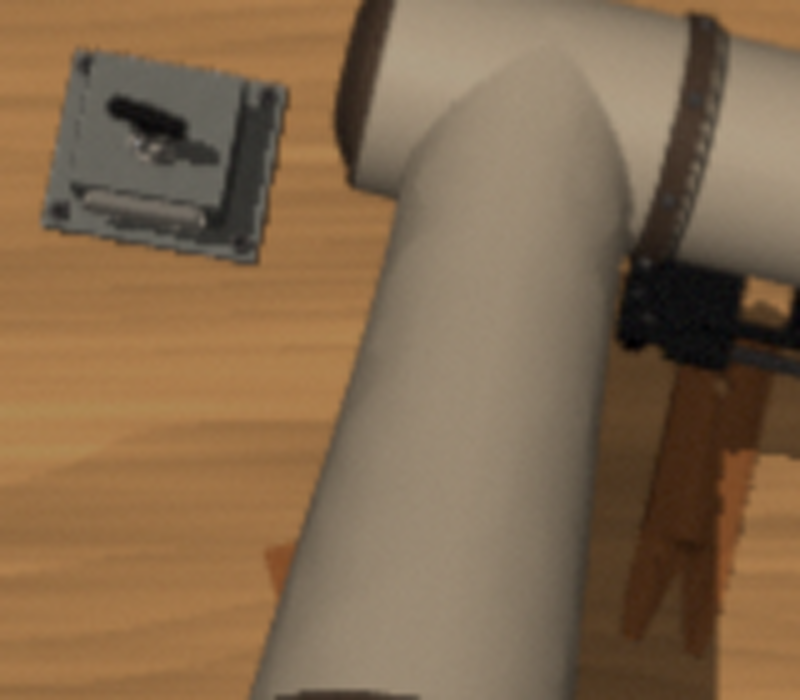

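```bash
python3 - <<'E'
from h import *
w=cap('wrist');S=sense()
n=['sqL','sqR','hole','tipL','tipR','apex']
P=plane(w,[(292.5,247),(345.5,247),(319.5,216.5),(301,50),(341,50),(320,120)],0.015)
for a,b in zip(n,P): print(a,b.round(4))
sq=(P[0]+P[1])/2;tp=(P[3]+P[4])/2
print('width',np.linalg.norm(P[0]-P[1]),'len',np.linalg.norm(sq-tp),'yaw',np.degrees(np.arctan2(*(sq-tp)[[1,0]])),'yaw2',np.degrees(np.arctan2(*(P[0]-P[1])[[1,0]])))
u=(sq-tp)/np.linalg.norm(sq-tp);print('centre',sq-.09*u,'from hole',P[2]-.06*u)
R=plane(w,[(150,195),(190,316),(175,195),(165,316)],0.01);c=sq-.09*u
x=np.array([.236,.972,0])
for q in R: print('clamp',q.round(3),'along',(q-c)@u,'lat',(q-c)@x)
# tips rows for gripper
E
```

```text
sqL [ 0.5237 -0.3215  0.015 ]
sqR [ 0.5361 -0.2703  0.015 ]
hole [ 0.4999 -0.2881  0.015 ]
tipL [ 0.3537 -0.2689  0.015 ]
tipR [ 0.3619 -0.2353  0.015 ]
apex [ 0.4135 -0.2665  0.015 ]
width 0.05273359836621213 len 0.17758839366101156 yaw -14.277548235408267 yaw2 -103.67711595912215
centre [ 0.44266682 -0.27368614  0.015     ] from hole [ 0.44178439 -0.27327172  0.015     ]
clamp [ 0.441 -0.443  0.01 ] along 0.040458240028925646 lat -0.16520485584255246
clamp [ 0.574 -0.449  0.01 ] along 0.17013470986294219 lat -0.1392210114408298
clamp [ 0.447 -0.42   0.01 ] along 0.0402387757358889 lat -0.1407983188466824
clamp [ 0.567 -0.475  0.01 ] along 0.17047815875327835 lat -0.16611099881060304
```

>>> carry_out:
  steps:
    - [[-4,0.9,-2,0,0,0],[-7.5,1.8,-5,0,0,0],[-7.5,1.8,-10,0,0,0],[-7.5,1.8,-14,0,0,0],[-7.5,1.8,-17,0,0,0],[-7.5,1.8,-18.2,0,0,0],[-7.5,1.8,-18.2,0,0,0]]
  fingers: 0

```text
time_s: 12.05
tcp_pos: [0.4273, -0.271, 0.0083]
ee_rot: [[0.239, -0.001, -0.971], [0.971, 0.0, 0.239], [-0.0, -1.0, 0.001]]
wrist_force: [-0.4, 0.7, 0.6]
gripper_width: 0.999
```

```bash
python3 - <<'E'
from h import *
w=cap('wrist','w9');s=cap('scene');crop(s,190,160,330,265,5.5,'s9');print(sense()['tcp_pos'],sense()['joints'],sense()['wrist_force'])
E
```

```text
[ 0.42834563 -0.27128976  0.00953487] [-1.39668688e+01  2.52203913e+01 -3.01553766e+01  2.67777543e-02
 -3.44912794e+01 -8.98615352e+01] [-0.57434814 -0.6937403   0.33842415]
```

View pics/w9.png

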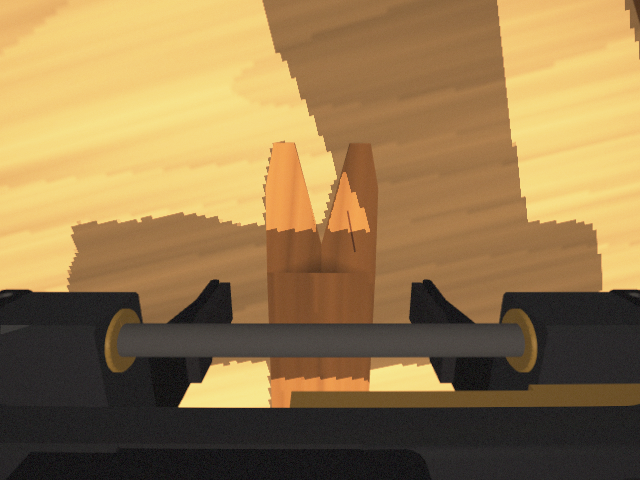

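View pics/s9.png

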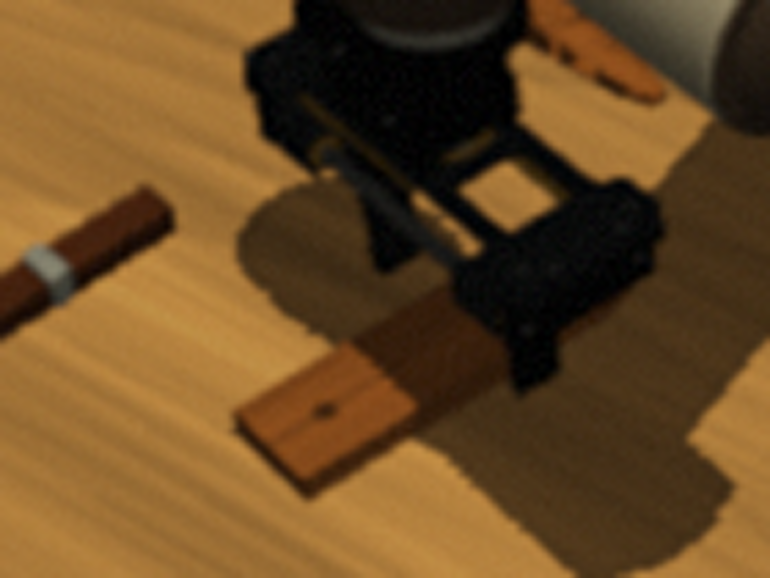

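>>> carry_out:
  steps:
    - [[0,0,-0.6,0,0,0],[0,0,-1.0,0,0,0],[0,0,-1.0,0,0,0]]

```text
time_s: 12.52
tcp_pos: [0.4271, -0.271, -0.0017]
ee_rot: [[0.239, -0.0, -0.971], [0.971, 0.0, 0.239], [0.0, -1.0, 0.0]]
wrist_force: [0.4, -0.1, 0.9]
gripper_width: 1.0
```

>>> carry_out:
  steps:
    - [[0,0,-0.3,0,0,0],[0,0,-0.3,0,0,0]]

```text
time_s: 12.78
tcp_pos: [0.4271, -0.271, -0.0048]
ee_rot: [[0.239, -0.0, -0.971], [0.971, 0.0, 0.239], [0.0, -1.0, 0.0]]
wrist_force: [0.4, -0.8, -0.2]
gripper_width: 1.002
```

>>> carry_out:
  steps:
    - [[0,0,0,0,0,0],[0,0,0,0,0,0],[0,0,0,0,0,0],[0,0,0,0,0,0],[0,0,0,0,0,0]]
  fingers: 255

```text
time_s: 13.4
tcp_pos: [0.4273, -0.271, -0.0045]
ee_rot: [[0.239, 0.0, -0.971], [0.971, 0.0, 0.239], [0.0, -1.0, -0.0]]
wrist_force: [0.2, 0.8, 0.1]
gripper_width: 0.596
```

>>> carry_out:
  steps:
    - [[0,0,4,0,0,0],[0,0,9,0,0,0],[0,5,12,0,0,0.02],[1,10,12,0,0,0.04],[2,15,12,0,0,0.056],[2.9,20,12,0,0,0.056],[2.9,25,12,0,0,0.056],[2.9,30,12,0,0,0.056],[2.9,32.9,11,0,0,0.056],[2.9,32.9,10,0,0,0.056],[2.9,32.9,10,0,0,0.056]]

```text
time_s: 14.78
tcp_pos: [0.455, 0.0572, 0.0944]
ee_rot: [[0.185, -0.003, -0.983], [0.983, -0.001, 0.185], [-0.002, -1.0, 0.003]]
wrist_force: [0.3, -0.6, -1.6]
gripper_width: 0.59
```

```bash
python3 - <<'E'
from h import *
w=cap('wrist','w10');s=cap('scene','s10');crop(s,240,180,400,385,2.9,'s10c');t=cap('top','t10');print(sense()['tcp_pos'],sense()['gripper_width'],sense()['wrist_force'])
E
```

```text
[0.45628892 0.05714573 0.09557699] 0.5959223635650761 [ 0.01638465 -0.68453146 -1.14034779]
```

View pics/w10.png

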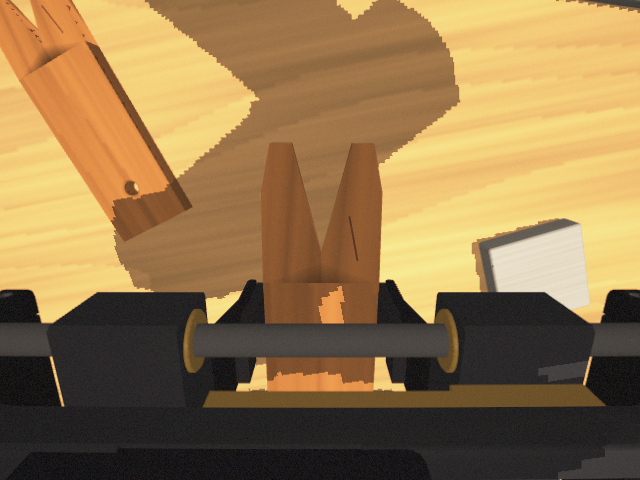

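View pics/s10c.png

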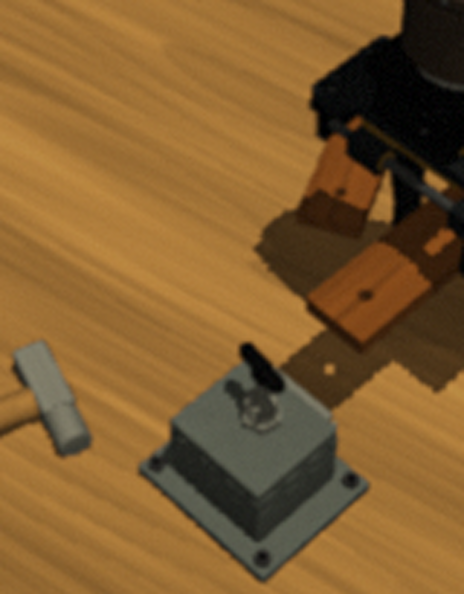

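View pics/t10.png

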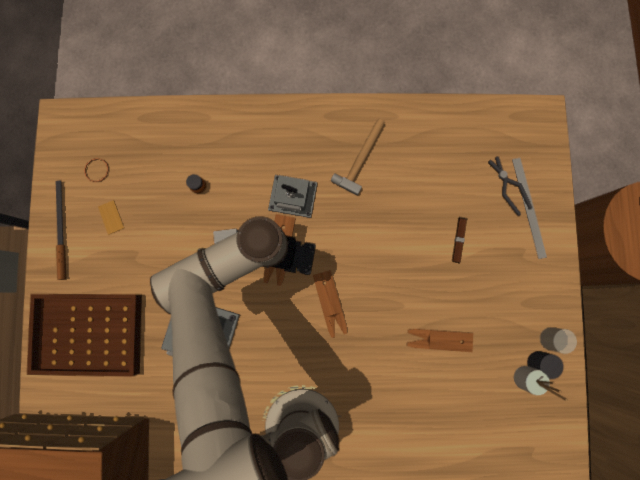

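```bash
python3 - <<'E'
from h import *
t=cap('top','t11');s=cap('scene','s11');crop(t,255,165,335,225,9.5,'t11c');crop(s,330,240,410,310,9.5,'s11c')
S=sense();T=S['ee_rot'];p=S['tcp_pos'];print(p)
# predicted pin top corners+hole
u=np.array([.983,-.184,0]);n=np.array([.184,.983,0]);c=p+.015*u;c[2]=p[2]+.0045+.015
pts=[c+.09*u+.026*n,c+.09*u-.026*n,c+.06*u]
print('pred top',proj(t,pts).round(1).tolist(),((proj(t,pts)-[255,165])*9.5).round().tolist());print('pred scene',proj(s,pts).round(1).tolist(),((proj(s,pts)-[330,240])*9.5).round().tolist())
E
```

```text
[0.45645674 0.0573026  0.09576442]
pred top [[274.6, 213.7], [294.4, 217.2], [282.3, 226.8]] [[187.0, 463.0], [374.0, 496.0], [260.0, 587.0]]
pred scene [[364.6, 297.3], [344.9, 281.8], [365.3, 280.7]] [[329.0, 544.0], [142.0, 397.0], [335.0, 387.0]]
```

View pics/t11c.png

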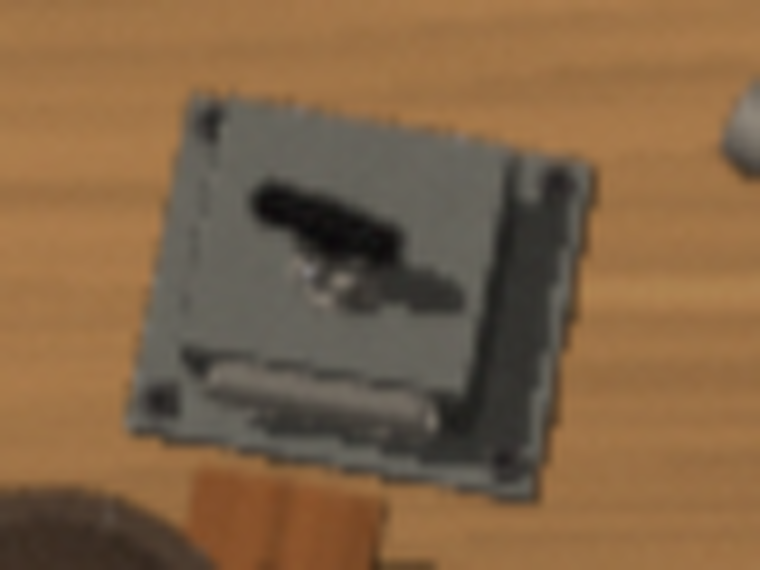

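View pics/s11c.png

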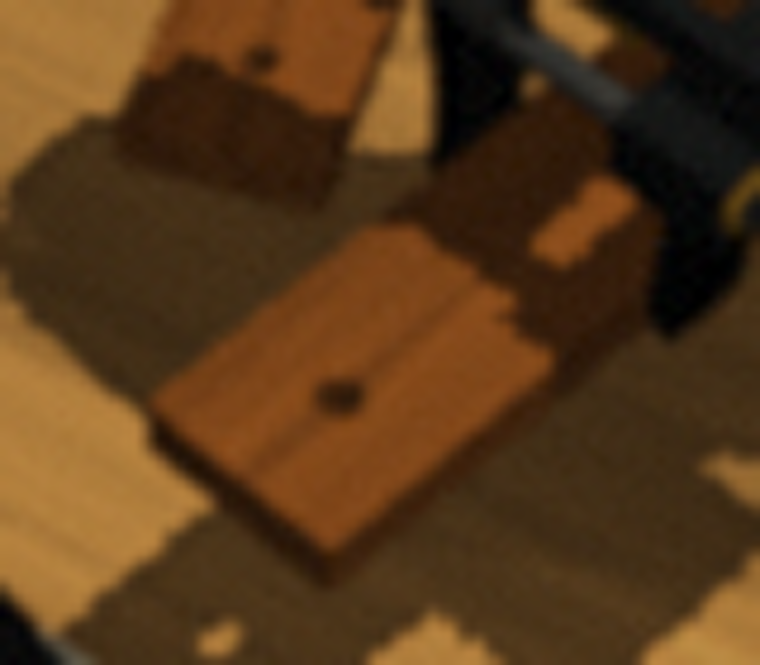

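```bash
python3 - <<'E'
from h import *
t=cap('top');s=cap('scene')
n=np.array([.184,.983,0]);u=np.array([.983,-.184,0])
def show(c,off,k,d,lab):
    for nm,(pts,z) in d.items():
        P=plane(c,[(a/k+off[0],b/k+off[1]) for a,b in pts],z)
        print(lab,nm,'lat',(P@n).round(4),'mean',(P@n).mean().round(4),'along',(P@u).round(4))
show(t,(255-.45/9.5,165),9.5,{'pin':([(195,470),(383,500)],.1153),'footfront':([(132,432),(535,500)],.01),'footback':([(193,95),(593,165)],.01),'blockfront':([(183,350),(462,395)],.074),'lip':([(210,372),(437,418)],.066)},'T')
show(s,(330,240),9.5,{'pin':([(152,403),(330,552)],.1153),'hole':([(338,397)],.1153)},'S')
show(s,(270,280),6,{'foot':([(108,372),(584,404)],.01),'foot2':([(362,600),(362,600)],.01),'blockdiag':([(178,272),(518,285)],.074),'blockback':([(178,272),(352,430)],.074)},'S')
S=sense();print('tcp lat',S['tcp_pos']@n)
E
```

```text
T pin lat [0.1638 0.1118] mean 0.1378 along [0.5416 0.5425]
T footfront lat [0.1981 0.0763] mean 0.1372 along [0.5662 0.5673]
T footback lat [0.1998 0.0774] mean 0.1386 along [0.6707 0.6707]
T blockfront lat [0.1791 0.0988] mean 0.1389 along [0.5815 0.5827]
T lip lat [0.1714 0.1052] mean 0.1383 along [0.578  0.5764]
S pin lat [0.1168 0.1679] mean 0.1424 along [0.5428 0.5445]
S hole lat [0.1426] mean 0.1426 along [0.5147]
S foot lat [0.0858 0.2063] mean 0.1461 along [0.6741 0.57  ]
S foot2 lat [0.2058 0.2058] mean 0.2058 along [0.6738 0.6738]
S blockdiag lat [0.1051 0.1849] mean 0.145 along [0.6569 0.5833]
S blockback lat [0.1051 0.1854] mean 0.1452 along [0.6569 0.6584]
tcp lat 0.14050571071657755
```

>>> carry_out:
  steps:
    - [[0,0.1,-3,0,0,0],[0,0.1,-5.4,0,0,0],[0,0.1,-5.4,0,0,0],[1,-0.1,-5.4,0,0,0],[2,-0.3,-5.4,0,0,0],[3,-0.5,-5.4,0,0,0],[3.5,-0.6,-5.4,0,0,0],[3.5,-0.6,-5.4,0,0,0],[3.5,-0.6,-5.4,0,0,0]]

```text
time_s: 16.25
tcp_pos: [0.4909, 0.0519, 0.0413]
ee_rot: [[0.185, -0.001, -0.983], [0.983, -0.0, 0.185], [-0.0, -1.0, 0.001]]
wrist_force: [0.1, 0.2, -1.1]
gripper_width: 0.595
```

```bash
python3 - <<'E'
from h import *
t=cap('top','t12');s=cap('scene','s12');crop(t,255,165,335,225,9.5,'t12c');crop(s,290,250,400,345,7,'s12c')
S=sense();print(S['tcp_pos'],S['wrist_force'],S['gripper_width'],'lat',S['tcp_pos']@[.184,.983,0],'along',S['tcp_pos']@[.983,-.184,0])
E
```

```text
[0.49090877 0.05199737 0.04142765] [ 0.05923288  0.83804673 -1.23672033] 0.5947535336097977 lat 0.1414406319487573 along 0.47299580882290987
```

View pics/t12c.png

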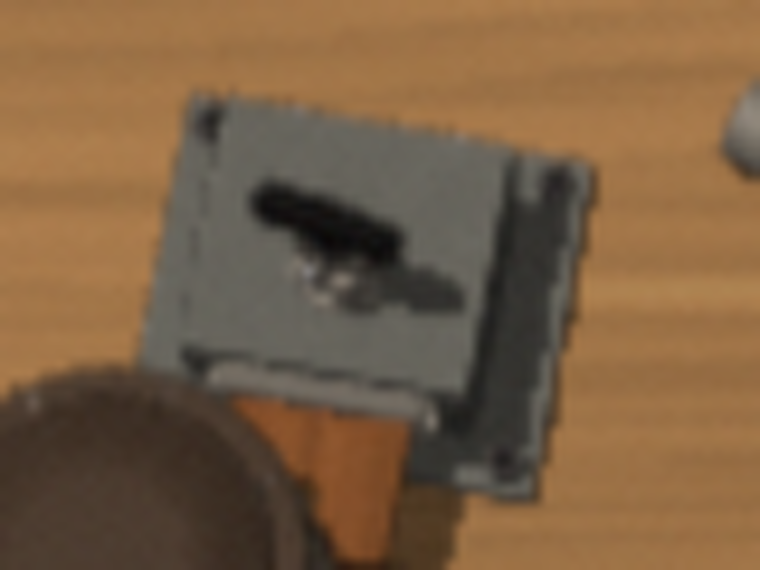

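View pics/s12c.png

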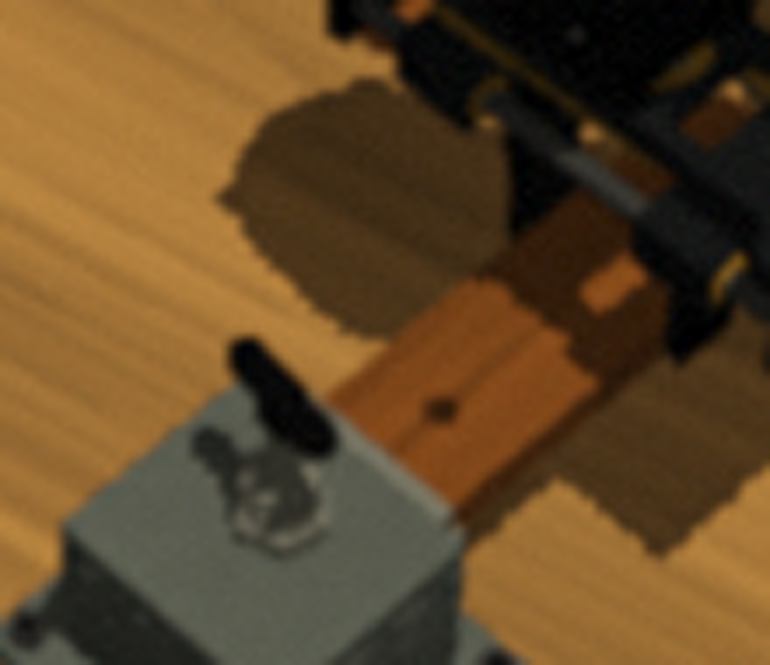

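>>> carry_out:
  steps:
    - [[0.6,-0.11,0,0,0,0],[1.2,-0.22,0,0,0,0],[1.8,-0.33,0,0,0,0],[2.4,-0.44,0,0,0,0],[2.95,-0.55,0,0,0,0],[2.95,-0.55,0,0,0,0]]

```text
time_s: 17.1
tcp_pos: [0.5212, 0.0464, 0.0414]
ee_rot: [[0.185, 0.0, -0.983], [0.983, 0.0, 0.185], [0.0, -1.0, -0.0]]
wrist_force: [0.1, 0.1, -1.4]
gripper_width: 0.592
```

>>> carry_out:
  steps:
    - [[0.6,-0.11,0,0,0,0],[1.2,-0.22,0,0,0,0],[1.8,-0.34,0,0,0,0],[2.4,-0.45,0,0,0,0],[3.0,-0.56,0,0,0,0],[3.2,-0.6,0,0,0,0],[3.2,-0.6,0,0,0,0]]

```text
time_s: 17.98
tcp_pos: [0.5527, 0.0404, 0.0414]
ee_rot: [[0.185, -0.0, -0.983], [0.983, -0.0, 0.185], [-0.0, -1.0, 0.0]]
wrist_force: [0.1, 0.6, -1.0]
gripper_width: 0.593
```

>>> carry_out:
  steps:
    - [[0.2,-0.04,0,0,0,0],[0.4,-0.07,0,0,0,0],[0.4,-0.07,0,0,0,0]]

```text
time_s: 18.35
tcp_pos: [0.5536, 0.0398, 0.0406]
ee_rot: [[0.184, -0.007, -0.983], [0.983, -0.001, 0.184], [-0.002, -1.0, 0.006]]
wrist_force: [-6.9, 3.7, 0.7]
gripper_width: 0.59
```

>>> carry_out:
  steps:
    - [[0.3,-0.05,0,0,0,0],[0.3,-0.05,0,0,0,0],[0.3,-0.05,0,0,0,0]]

```text
time_s: 18.73
tcp_pos: [0.5536, 0.0393, 0.0401]
ee_rot: [[0.185, -0.012, -0.983], [0.983, -0.001, 0.185], [-0.003, -1.0, 0.012]]
wrist_force: [-13.2, 6.2, 3.5]
gripper_width: 0.597
```

```bash
python3 - <<'E'
from h import *
t=cap('top','t13');s=cap('scene','s13');w=cap('wrist','w13');crop(t,255,165,335,225,9.5,'t13c');crop(s,290,250,400,345,7,'s13c')
S=sense();print(S['tcp_pos'],S['wrist_force'],S['gripper_width'],'lat',S['tcp_pos']@[.184,.983,0],'along',S['tcp_pos']@[.983,-.184,0])
P=plane(w,[(320,283)],.061);print(P)
E
```

```text
[0.55360343 0.03932391 0.04009199] [-12.28098406   5.90120861   3.4121379 ] 0.5948379784143599 lat 0.14051843514061926 along 0.5369565699877314
[[0.53971246 0.04234414 0.061     ]]
```

View pics/w13.png

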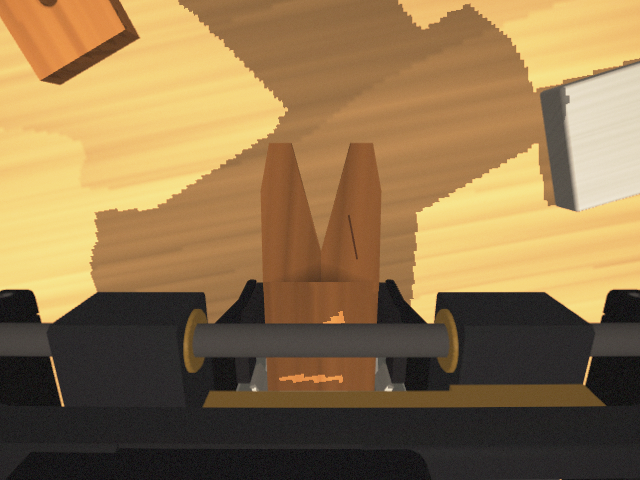

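View pics/s13c.png

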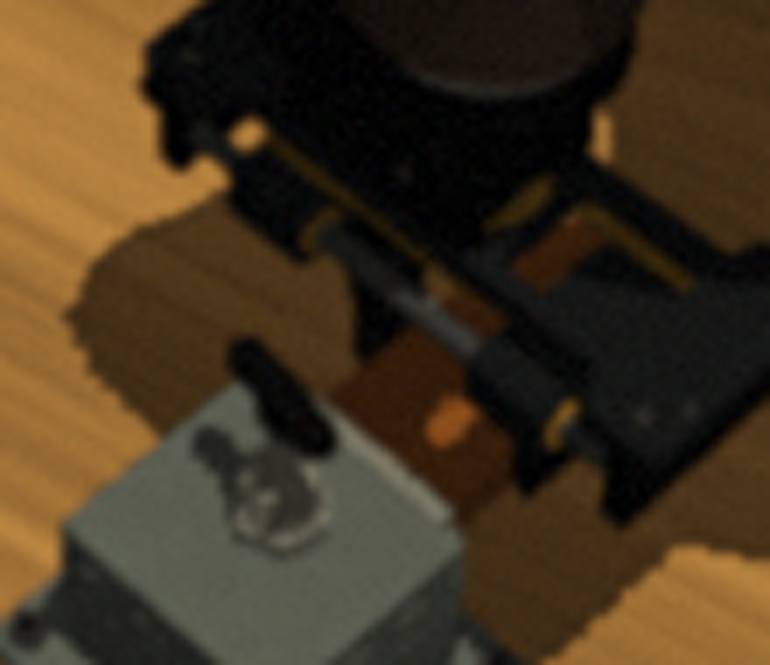

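>>> carry_out:
  steps:
    - [[-0.3,0.05,0,0,0,0],[-0.3,0.05,0,0,0,0]]

```text
time_s: 19.12
tcp_pos: [0.5537, 0.0395, 0.0407]
ee_rot: [[0.185, -0.006, -0.983], [0.983, -0.001, 0.185], [-0.002, -1.0, 0.006]]
wrist_force: [-5.8, 2.1, -0.3]
gripper_width: 0.594
```

>>> carry_out:
  steps:
    - [[0,0,0,0,0,0],[0,0,0,0,0,0],[0,0,0,0,0,0],[0,0,0,0,0,0],[0,0,3,0,0,0],[0,0,8,0,0,0],[0,0,13,0,0,0.1],[0,0,15,0,0,0.2],[0,0,15,0,0,0.2]]
  fingers: 30

```text
time_s: 20.25
tcp_pos: [0.5578, 0.0401, 0.1933]
ee_rot: [[-0.013, 0.004, -1.0], [1.0, 0.002, -0.013], [0.001, -1.0, -0.004]]
wrist_force: [-0.9, -0.5, 0.6]
gripper_width: 0.881
```

```bash
python3 - <<'E'
from h import *
t=cap('top','t14');s=cap('scene','s14');w=cap('wrist','w14');crop(s,290,250,400,345,7,'s14c')
S=sense();print(S['tcp_pos'],S['wrist_force'],S['gripper_width'],S['joints'])
E
```

```text
[0.55580807 0.03959753 0.1897958 ] [-0.29106099 -0.12588932  0.37530659] 0.8832246551469576 [ 2.07219874e+01  1.66450571e+01 -1.11801129e+01 -3.53513950e-02
 -6.23443152e+01 -1.09979974e+02]
```

View pics/w14.png

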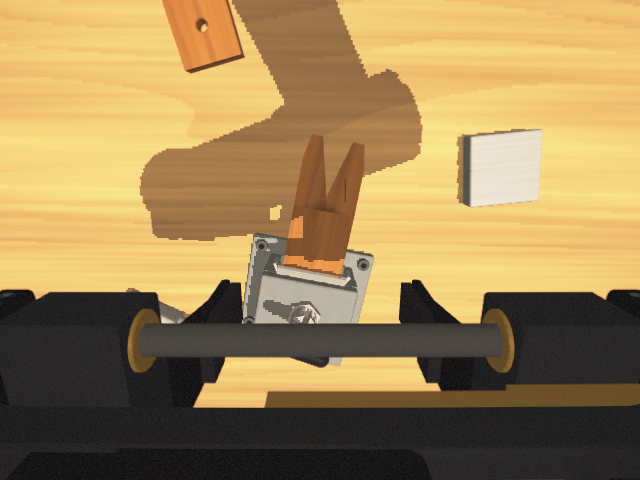

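View pics/s14c.png

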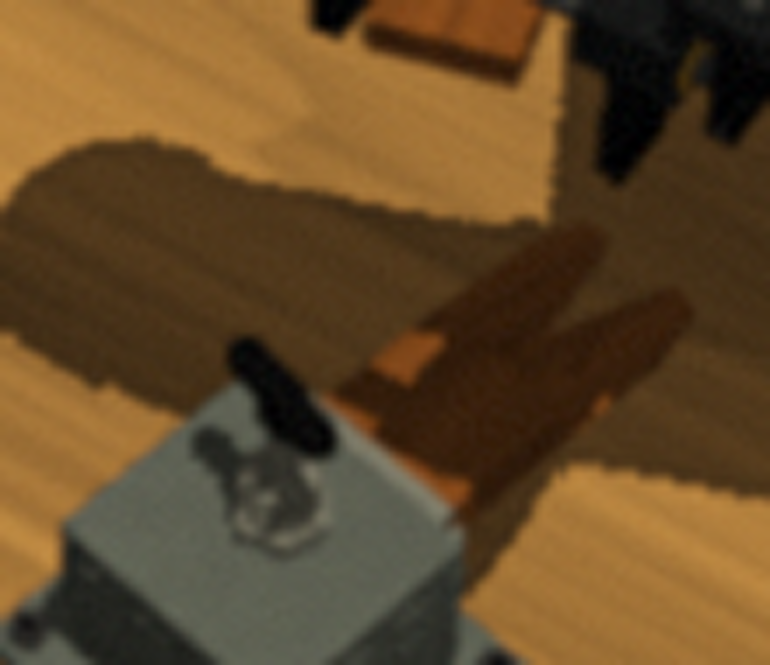

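```bash
python3 - <<'E'
from h import *
w=cap('wrist');P=plane(w,[(317,135),(358,144)],.055);print(P.round(4),P@[.983,-.184,0],P@[.184,.983,0])
E
```

```text
[[0.4771 0.0365 0.055 ]
 [0.4836 0.0699 0.055 ]] [0.46223806 0.46254975] [0.12366023 0.15771808]
```

>>> carry_out:
  steps:
    - [[2,-0.4,0,0,0,0.17],[4,-0.8,0,0,0,0.34],[6,-1.2,0,0,0,0.51],[7.2,-1.4,0,0,0,0.68],[7.2,-1.4,0,0,0,0.85],[7.2,-1.4,0,0,0,1.02],[7.2,-1.4,-1,0,0,1.19],[7.2,-1.4,-3,0,0,1.19],[7.2,-1.4,-3,0,0,1.19]]
  fingers: 110

```text
time_s: 21.58
tcp_pos: [0.627, 0.0255, 0.1582]
ee_rot: [[-0.933, -0.007, -0.359], [0.359, -0.001, -0.933], [0.006, -1.0, 0.004]]
wrist_force: [-1.1, -0.2, -0.1]
gripper_width: 0.572
```

```bash
python3 - <<'E'
from h import *
w=cap('wrist','w15');S=sense();print(S['tcp_pos'],S['joints'],np.degrees(np.arctan2(S['ee_rot'][1,0],S['ee_rot'][0,0])))
E
```

```text
[0.62800793 0.02554183 0.15970535] [ 1.70627493e+01  2.48021850e+01 -3.29517396e+00  1.06554149e-02
 -6.21231101e+01 -3.80903320e+01] 158.97720763457946
```

View pics/w15.png

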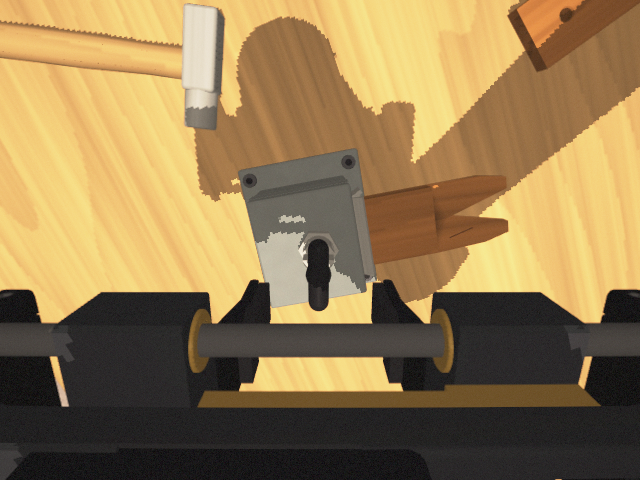

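>>> carry_out:
  steps:
    - [[0,0,-2,0,0,0],[0,0,-4,0,0,0],[0,0,-5.2,0,0,0],[0,0,-5.2,0,0,0]]

```text
time_s: 22.12
tcp_pos: [0.6285, 0.0257, 0.1089]
ee_rot: [[-0.934, -0.001, -0.358], [0.358, -0.001, -0.934], [0.001, -1.0, 0.001]]
wrist_force: [1.1, 0.3, -0.3]
gripper_width: 0.567
```

>>> carry_out:
  steps:
    - [[0,0,0,0,0,0],[0,0,0,0,0,0],[0,0,0,0,0,0],[0,0,0,0,0,0],[0,0,0,0,0,0],[0,0,0,0,0,0],[0,0,0,0,0,0]]
  fingers: 255

```text
time_s: 23.0
tcp_pos: [0.6285, 0.0259, 0.1096]
ee_rot: [[-0.934, -0.0, -0.358], [0.358, 0.0, -0.934], [0.0, -1.0, 0.0]]
wrist_force: [-2.9, 0.7, 2.1]
gripper_width: 0.126
```

>>> carry_out:
  steps:
    - [[0,0,0.4,0,0,0],[0,0,0.7,0,0,0],[0,0,0.7,0,0,0]]

```text
time_s: 23.38
tcp_pos: [0.6283, 0.0259, 0.1148]
ee_rot: [[-0.933, -0.002, -0.359], [0.359, 0.0, -0.933], [0.002, -1.0, 0.0]]
wrist_force: [3.4, 1.5, -13.4]
gripper_width: 0.125
```

>>> carry_out:
  steps:
    - [[0,0,0,0,0,-0.16],[0,0,0,0,0,-0.32],[0,0,0,0,0,-0.48],[0,0,0,0,0,-0.64],[0,0,0,0,0,-0.8],[0,0,0,0,0,-0.96],[0,0,0,0,0,-1.12],[0,0,0,0,0,-1.28],[0,0,0,0,0,-1.44],[0,0,0,0,0,-1.57],[0,0,0,0,0,-1.57],[0,0,0,0,0,-1.57]]

```text
time_s: 24.88
tcp_pos: [0.6284, 0.0257, 0.1157]
ee_rot: [[0.356, -0.001, -0.934], [0.934, -0.0, 0.356], [-0.001, -1.0, 0.001]]
wrist_force: [3.4, 0.0, -12.4]
gripper_width: 0.126
```

>>> carry_out:
  steps:
    - [[0,0,-0.5,0,0,0],[0,0,-1.0,0,0,0],[0,0,-1.4,0,0,0],[0,0,-1.4,0,0,0]]

```text
time_s: 25.38
tcp_pos: [0.6286, 0.0257, 0.1027]
ee_rot: [[0.357, -0.0, -0.934], [0.934, -0.0, 0.357], [-0.0, -1.0, 0.0]]
wrist_force: [1.1, -1.3, -7.4]
gripper_width: 0.129
```

>>> carry_out:
  steps:
    - [[0,0,-0.3,0,0,0],[0,0,-0.5,0,0,0],[0,0,-0.5,0,0,0]]

```text
time_s: 25.75
tcp_pos: [0.6288, 0.0256, 0.0989]
ee_rot: [[0.357, 0.001, -0.934], [0.934, -0.0, 0.357], [-0.0, -1.0, -0.001]]
wrist_force: [-3.7, -0.1, 1.5]
gripper_width: 0.128
```

>>> carry_out:
  steps:
    - [[0,0,0,0,0,0],[0,0,0,0,0,0],[0,0,0,0,0,0],[0,0,3,0,0,0],[0,0,8,0,0,0],[0,0,13,0,0,0],[0,0,15,0,0,0],[4,-1.6,15,0,0,0],[4,-1.6,15,0,0,0]]
  fingers: 90

```text
time_s: 26.88
tcp_pos: [0.6703, 0.0091, 0.2464]
ee_rot: [[0.359, 0.0, -0.933], [0.933, 0.0, 0.359], [0.0, -1.0, -0.0]]
wrist_force: [0.1, -0.3, -0.7]
gripper_width: 0.647
```

```bash
python3 - <<'E'
from h import *
t=cap('top','t16');s=cap('scene','s16');w=cap('wrist','w16');crop(s,270,260,390,360,6.5,'s16c');crop(w,240,0,420,240,2.5,'w16c')
S=sense();print(S['tcp_pos'],S['wrist_force'])
E
```

```text
[0.6683222  0.0098441  0.24691416] [-0.01204733 -0.46977803 -1.23034192]
```

View pics/s16c.png

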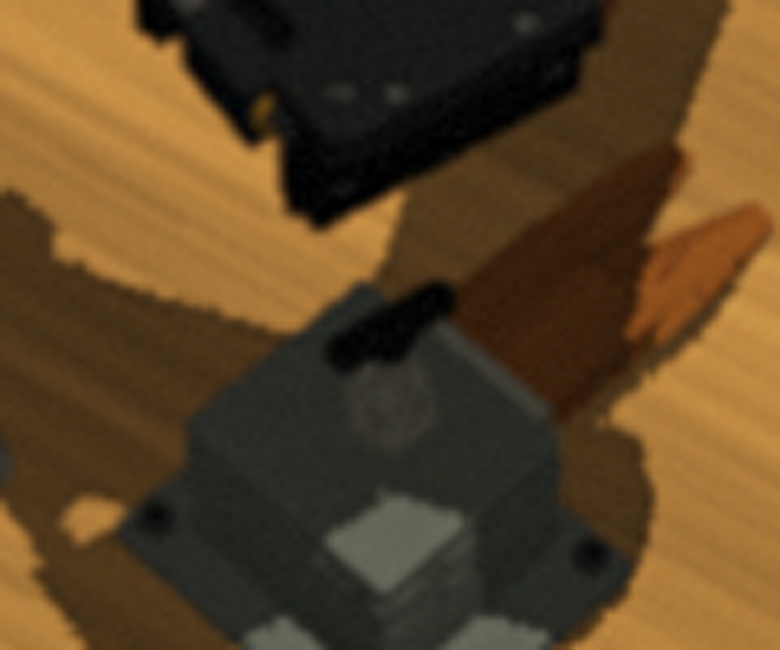

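View pics/w16.png

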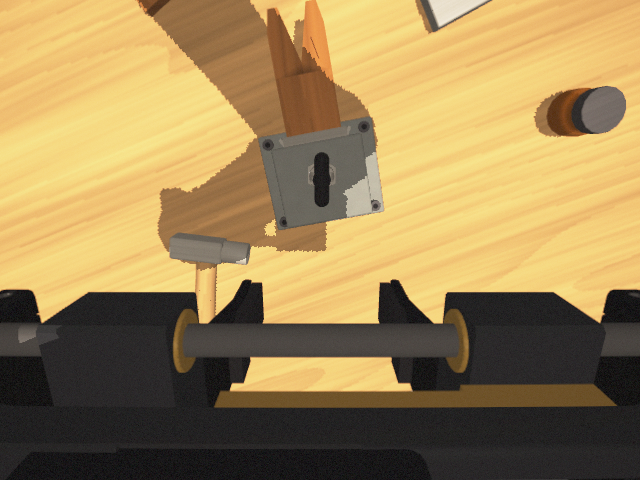

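View pics/t16.png

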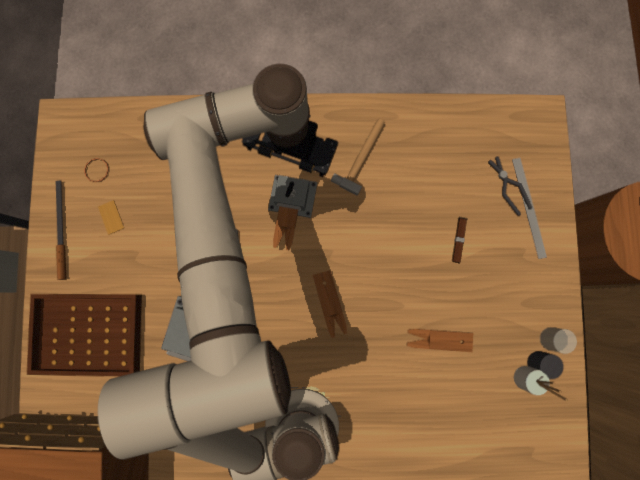

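```bash
python3 - <<'E'
from h import *
s=cap('scene');b=s['bgr'].astype(int);o=cv2.imread('pics/scene0.png').astype(int)
g=b.max(2);m=np.zeros(g.shape,np.uint8);m[302:318,318:342]=g[302:318,318:342]<35
p=np.argwhere(m)[:,::-1];print('tee centroid',p.mean(0),'was 329.4,310.7; 11mm up would be',(proj(s,[[.6282,.026,.131]])-proj(s,[[.6282,.026,.12]])).round(1))
print(ticket.finish_job(), sense()['time_s'])
E
```

```text
tee centroid [329.4        310.24516129] was 329.4,310.7; 11mm up would be [[ 0.  -3.4]]
the job is handed in; nothing more can be done
the job is handed in; nothing more can be done
```

The bench pin is fitted fully home in the holder, and the plunger is down through its hole. I handed the job in at about 27 s of the 72 s allowed.

**What I did:**
- I pulled the T-handle up about 16 mm and turned it a quarter turn. It dropped into the rest notch and stayed about 11 mm up by itself.
- I picked up the farthest of the three look-alike pins (0.52 m from the base, against about 0.35 and 0.44 m). I slid it into the smaller holder until it met the stop, pressing with about 14 N.
- I lifted the handle out of its notch, turned it back and lowered it, then released it and backed off.

**Last checks:**
- **Pin:** before locking, its V tips lay at 0.4624 m along the slot line, against 0.4625 m expected for fully home.
- **Plunger:** it went past the 8 mm height where it would have stood on the wood. It bottomed at a gripper height of 98.9 mm, against 98.6 mm expected.
- **Handle:** in the scene picture it is back at its starting pixels to within 0.5 px. Being 11 mm up would shift it by 3.4 px, so this check is good to about 1.5 mm. The mask was partly in shadow.
- **Bystanders:** I compared the pictures by eye. The hammer, jar and ring clamp are where they were. The bench block was only partly in view in the last pictures, but the arm never came near it.

**What disagreed:**
- **Fingertip position:** the fingertips stand about 8 mm behind the TCP, not 14 mm ahead as stated. My first grip on the handle therefore slipped off its top, with at most about 13 N on the wrist. I lowered the tool by about 2 cm and the grip held.
- **Camera offset:** the scene camera put the holder about 2 mm further left than the other measurements did. I aligned to the gripped handle instead, and the pin went in with no side force.

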